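# Feel out the key posts and rack them all one way

### The arm

A 6-joint arm with a two-finger parallel gripper is mounted at the origin on the work surface. World frame = base frame: x ahead of the robot, y to its left, z up, the work surface at z = 0. Lengths are in m, angles in degrees, forces in N, time in s.
With the tool pointing down it reaches from about 0.25 to 0.725 m from the base axis. Payload 4 kg.
Tool frame: the origin (TCP) lies midway between the tips of the shut fingers; the grasp point (between the pads) lies 19 mm behind it; x points along the fingers, y is the direction in which the jaws open and shut, and the axes are right-handed (so a half turn about x gives the same grasp; the last joint's range is limited). The gripper opens to 85 mm and grips with 20 to 120 N. Pads are 22 mm wide; open, the fingers measure 114 mm over their backs; the gripper's body (76 mm by 85 mm) begins 54 mm behind the grasp point. The pads swing forward as they close: fully open they stand 13 mm farther back than shut.
Start: joints at [-75.802, 13.785, 0.286, 76.501, 0, 90], TCP at [0.123, -0.485, 0.231] pointing down, gripper open.
Joint ranges: [-155.79, 155.79], [-60.16, 107.12], [-62.33, 73.08], [-114, 123.19], [-81.49, 82.49], [-180, 180]. Speed limits (degrees/s): [159.86, 159.86, 180, 180, 180, 180].

### API

Orientations are given as a 3x3 rotation matrix whose columns are the frame's x, y, z axes.
In Python, from bench import manip gives the robot as it stands. The module is installed in compiled form; this text tells all that it offers.
- The arm moves only by the shell command python3 -m crank 'ROWS' [OPENING] [FORCE]. ROWS is JSON, one flat list of numbers, 6 for each row, row after row: the shift along the tool's x, y, z in units of 50 mm (1.0 is 50 mm), then the turn, a rotation vector about the tool's x, y, z in degrees. In form: [x, y, z, rx, ry, rz, x, y, z, rx, ry, rz, ...]. A call has 1 to 8 rows; each row is the pose to reach, as a shift and turn from the pose commanded when the call began, along the tool's axes at that moment; what a row does not reach only later rows make up. A row lasts 1/10 s, in which the tool goes at most 50 mm and 8.59 degrees, less where a joint would pass 70% of its speed; a pose out of reach is approached as far as the arm can. A call with a gripper value outside its range is refused whole. OPENING is the finger opening in mm, from 0 to 85.4, set as the call begins (- or left out, the last holds). The fingers move at their own pace and stop on an object; FORCE is the grip in N (left out, the last holds). Time passes only in rows, so rows that repeat a pose let the fingers close. It gives the time, the measured TCP pose, the force and the opening at its end, in the units of the state.
- manip.sense(): the state, without advancing time (a new reading comes with each control period).
- manip.read_camera(name): name is "side" or "top"; returns a dict with "img" (384x512x3 uint8, red, green, blue), "range_z" (384x512 float32, m along the optical axis (not along the pixel's ray), 0 where there is no reading), "fx", "fy", "cx", "cy" (pixels), "D" ([k1, k2, p1, p2, k3] as OpenCV has them; the pictures are not rectified), "view" (4x4, takes a point from world to camera coordinates). Camera axes: x right, y up, looking along -z (the intrinsics and any distortion apply to the point x, -y, -z); pixel columns grow to the right and rows downward; lengths in m; the calibration is good to about 2 mm. A picture is of the moment at which its call begins.
- manip.close_job(): hands the job in, once; it reports no verdict.
Trained networks look in the newest picture that a camera, given by its name, has taken for a name from the list of things; names that differ only in an ending like _2 or _b are one class to them, and where a whole thing is asked for, a point or a joint stands for the part that bears it (a point fixed in the world has none). Each returns a list of dicts, best first, with "conf" (0 to 1); they miss things now and then, are a little off and sometimes report something else, mostly with a low value. They report only what shows in the picture. A call takes as long as a camera call. They do not tell look-alikes from the thing itself.
- manip.recognise(thing, camera): "pixel" ([row, column] in pixels, amid what is visible of it).
- manip.trace(thing, camera): "region" (384x512 bool, what is visible of it) and "pixel" ([row, column] in pixels, amid what is visible of it).
The state is a dict: "clock": time; "joint_positions": joint angles; "qd": joint speeds; "joint_torque": joint torques, N m; "ee_pos": TCP position; "orientation": TCP orientation; "ft_force": force on the tool from outside, world axes, zero at the start; "wrist_torque": the same for the moment, N m; "gripper_width": finger opening in m.
Only numpy, scipy, OpenCV 4.12 (cv2) and the standard library are available. Lean on these libraries where they do the work, as an engineer would, in place of code of your own. Each camera call takes 0.05 s, during which the arm holds its last target. There are 200 camera calls.

### The job

First swing the steel bail of the post rack up past its balance point, so that it stays standing open on its own. Then try the wooden key posts in the bore of the steel gauge block, which lets a chamfered end a little way in and stops a square end at its face, and lay every post in the rack, one to a notch, across both rails and centred on them, with all the chamfered ends pointing to the bail's hinge side. Last, bring the bail back down over the racked posts; leave the tools lying about where they are.

Things in the scene. Friction and masses are not known exactly. Their poses are not given: they have to be found in the camera images.
- post_a: wooden key post 120 mm long, ~100 g: square waist 36x36 mm, 44 mm long, at mid length, round 30 mm spigot 38 mm long on each side. One end square, the other chamfered: last 10 mm taper to 18 mm diameter. Origin mid length on axis, x along it; chamfer at +x on some posts, -x on others. Starts lying on a waist flat, axis 18 mm up. May be absent
- post_b: wooden key post 120 mm long, ~100 g: square waist 36x36 mm, 44 mm long, at mid length, round 30 mm spigot 38 mm long on each side. One end square, the other chamfered: last 10 mm taper to 18 mm diameter. Origin mid length on axis, x along it; chamfer at +x on some posts, -x on others. Starts lying on a waist flat, axis 18 mm up. May be absent
- post_c: wooden key post 120 mm long, ~100 g: square waist 36x36 mm, 44 mm long, at mid length, round 30 mm spigot 38 mm long on each side. One end square, the other chamfered: last 10 mm taper to 18 mm diameter. Origin mid length on axis, x along it; chamfer at +x on some posts, -x on others. Starts lying on a waist flat, axis 18 mm up. May be absent
- post_d: wooden key post 120 mm long, ~100 g: square waist 36x36 mm, 44 mm long, at mid length, round 30 mm spigot 38 mm long on each side. One end square, the other chamfered: last 10 mm taper to 18 mm diameter. Origin mid length on axis, x along it; chamfer at +x on some posts, -x on others. Starts lying on a waist flat, axis 18 mm up. May be absent
- rack: fixed wooden rack, base 330x190x12 mm, origin under its centre, z up. Two rails along its x, 14 mm thick, centred at y = -40 and +40 mm, flat tops 45 mm up, with teeth that part four notches. A racked post lies along the rack's y, spigots on both rails, waist hanging free between them, axis 60 mm above the table. Bail hinge at +y, on two steel uprights at x = -157 and +157 mm
- notches (a point): middle of the row of notches: rack x 0, y 0, z 60 mm (axis of a racked post), axes as the rack. Flat notches 36 mm wide, centred at x = -108, -36, 36, 108 mm; between and beside them on each rail peaked teeth at x = -144, -72, 0, 72, 144 mm, 36 mm wide at the foot, 45 degree sides, 18 mm high
- hinge_mid (a point): middle of the bail's hinge axis: rack frame x 0, y +78, z 100 mm; the axis runs along the rack's x
- bail (a joint): angle of the bail in rad: 0 lying closed, level over the rails; 1.57 straight up (balance point); 2.2 its stop, leaning back beyond the hinge. It swings freely under its own weight (250 g) with light friction, so it falls to 0 or to 2.2.
- bail_bar (a point): middle of the bail's cross bar, a steel rod 12 mm in diameter and 284 mm long, parallel to the hinge and 112 mm from it; two arms of the same rod join its ends to the hinge. Closed, it lies at rack y = -34 mm, z = 100 mm, clear above the racked posts
- gauge: fixed steel gauge block 40 mm thick (its x), 110 mm wide, 100 mm tall; origin on the table below the middle of its front face. Its x axis points into the block, the way a post is pushed into the bore.
- bore (a point): centre of the bore's mouth on the front face of the gauge block, 60 mm above the table; axes as the gauge (x points into the bore). The bore is level, 26 mm in diameter, right through. A chamfered end goes in about 6 to 7 mm before it stops; a square end (30 mm) stops at the face.
- bell: bystander: small brass bell-shaped weight, 48 mm across the foot, 52 mm tall, origin under its centre
- casting: bystander: coarse bronze key casting 60 x 220 x 26 mm, origin under its centre
- mallet: bystander: bone-headed mallet, head 40 mm diameter and 90 mm long, wooden handle 200 mm along its -x, origin under the head
- caliper: bystander: flat steel caliper about 200 x 70 x 9 mm, origin at the middle of its beam's underside
Things that resemble listed ones, but are neither listed nor needed, are in the scene too. What is shaped like the post_b but pink or red is not meant.

How it is judged (in metres and radians):
On the way, in this order (a step that is already met when the one before it is completed fails the run):
1. the bail stands open past its balance point, let go (value of joint bail above 1.85 rad and contact force between the fingers and bail below 0.1 N), for 0.3 s.
2. a post is held up to the bore of the gauge block, in line with it, and an end up against its mouth or in it (((angle between the x axis of post_a and the x axis of gauge, either way round below 0.2 rad and x of post_a in the frame of bore between -0.062 and -0.04 m and y of post_a in the frame of bore between -0.008 and 0.008 m and z of post_a in the frame of bore between -0.008 and 0.008 m) or (angle between the x axis of post_b and the x axis of gauge, either way round below 0.2 rad and x of post_b in the frame of bore between -0.062 and -0.04 m and y of post_b in the frame of bore between -0.008 and 0.008 m and z of post_b in the frame of bore between -0.008 and 0.008 m) or (angle between the x axis of post_c and the x axis of gauge, either way round below 0.2 rad and x of post_c in the frame of bore between -0.062 and -0.04 m and y of post_c in the frame of bore between -0.008 and 0.008 m and z of post_c in the frame of bore between -0.008 and 0.008 m) or (angle between the x axis of post_d and the x axis of gauge, either way round below 0.2 rad and x of post_d in the frame of bore between -0.062 and -0.04 m and y of post_d in the frame of bore between -0.008 and 0.008 m and z of post_d in the frame of bore between -0.008 and 0.008 m))), for 0.05 s.
3. a post lies in the rack while the bail stands open (value of joint bail above 1.85 rad and ((x of post_a in the frame of rack between -0.125 and 0.125 m and y of post_a in the frame of rack between -0.02 and 0.02 m and z of post_a in the frame of rack between 0.052 and 0.068 m and angle between the x axis of post_a and the y axis of rack, either way round below 0.15 rad and linear speed of post_a below 0.03 m/s and y of post_a_c1 in the frame of rack above 0.02 m) or (x of post_b in the frame of rack between -0.125 and 0.125 m and y of post_b in the frame of rack between -0.02 and 0.02 m and z of post_b in the frame of rack between 0.052 and 0.068 m and angle between the x axis of post_b and the y axis of rack, either way round below 0.15 rad and linear speed of post_b below 0.03 m/s and y of post_b_c1 in the frame of rack above 0.02 m) or (x of post_c in the frame of rack between -0.125 and 0.125 m and y of post_c in the frame of rack between -0.02 and 0.02 m and z of post_c in the frame of rack between 0.052 and 0.068 m and angle between the x axis of post_c and the y axis of rack, either way round below 0.15 rad and linear speed of post_c below 0.03 m/s and y of post_c_c1 in the frame of rack above 0.02 m) or (x of post_d in the frame of rack between -0.125 and 0.125 m and y of post_d in the frame of rack between -0.02 and 0.02 m and z of post_d in the frame of rack between 0.052 and 0.068 m and angle between the x axis of post_d and the y axis of rack, either way round below 0.15 rad and linear speed of post_d below 0.03 m/s and y of post_d_c1 in the frame of rack above 0.02 m))), for 0.2 s.
At the end, for the whole second after the job is handed in: every post at rest in a rack notch across both rails: axis within 8 mm of 60 mm above the table, square to the row within 0.15 rad, mid length within 20 mm of the rack's middle line, chamfered end (part post_a_c1 and so on) to the hinge side; the bail is down (below 0.1 rad) (x of post_a in the frame of rack between -0.125 and 0.125 m and y of post_a in the frame of rack between -0.02 and 0.02 m and z of post_a in the frame of rack between 0.052 and 0.068 m and angle between the x axis of each of post_a, post_b, post_c, post_d and the y axis of rack, either way round below 0.15 rad and linear speed of each of post_a, post_b, post_c, post_d below 0.03 m/s and y of each of post_a_c1, post_b_c1, post_c_c1, post_d_c1 in the frame of rack above 0.02 m and x of post_b in the frame of rack between -0.125 and 0.125 m and y of post_b in the frame of rack between -0.02 and 0.02 m and z of post_b in the frame of rack between 0.052 and 0.068 m and x of post_c in the frame of rack between -0.125 and 0.125 m and y of post_c in the frame of rack between -0.02 and 0.02 m and z of post_c in the frame of rack between 0.052 and 0.068 m and x of post_d in the frame of rack between -0.125 and 0.125 m and y of post_d in the frame of rack between -0.02 and 0.02 m and z of post_d in the frame of rack between 0.052 and 0.068 m and value of joint bail below 0.1 rad); the robot touches nothing.
It fails at once if the bell is knocked more than 40 mm from its place (distance of bell from where it was at the start of the episode above 0.04 m).
It fails at once if the casting is knocked more than 40 mm from its place (distance of casting from where it was at the start of the episode above 0.04 m).
It fails at once if the mallet is knocked more than 40 mm from its place (distance of mallet from where it was at the start of the episode above 0.04 m).
It fails at once if the caliper is knocked more than 40 mm from its place (distance of caliper from where it was at the start of the episode above 0.04 m).
Of post_a, post_b, post_c, post_d only 3 to 4 are there at a start; the rules pass over those that are not, and their reading is None.
At some moment in a run one of post_a, post_b, post_c, post_d may be knocked a few centimetres aside while the robot is not near it.
Once in a run the grip may slacken for a moment while it holds something.
It also fails if it takes over 210 s, if anything falls off the work surface, if the arm or the gripper's body presses on something with over 40 N, if the wrist force passes 120 N, or if a joint passes its speed limit or range.

## Working session

There is one attempt and no reset: what is moved stays moved. The work goes in short steps, Python scripts to look and compute and a shell command to move; the robot and the scene stay as the last step left them, time stands still between calls to the robot, and variables do not carry over. Pictures are saved under pics/ and viewed, about 12 in all and at most 16, crops included, and the job is handed in when it is done.

```bash
mkdir -p pics; cat > h.py <<'E'
import numpy as np, cv2
from bench import manip
def snap(c,name=None):
    d=manip.read_camera(c)
    if name: cv2.imwrite('pics/'+name+'.png',cv2.cvtColor(d['img'],cv2.COLOR_RGB2BGR))
    return d
def cloud(d):
    h,w=d['range_z'].shape
    K=np.array([[d['fx'],0,d['cx']],[0,d['fy'],d['cy']],[0,0,1.]])
    g=np.stack(np.meshgrid(np.arange(w),np.arange(h)),-1).reshape(-1,1,2).astype(float)
    u=cv2.undistortPoints(g,K,np.array(d['D'],float)).reshape(h,w,2)
    z=d['range_z'].astype(float)
    P=np.stack([u[...,0]*z,-u[...,1]*z,-z,np.ones_like(z)],-1)
    W=P@np.linalg.inv(np.array(d['view'])).T
    W=W[...,:3]; W[z<=0]=np.nan
    return W
def proj(d,p):
    p=np.atleast_2d(p); c=np.c_[p,np.ones(len(p))]@np.array(d['view']).T
    K=np.array([[d['fx'],0,d['cx']],[0,d['fy'],d['cy']],[0,0,1.]])
    q=c[:,:3]*[1,-1,-1]
    return cv2.projectPoints(q,np.zeros(3),np.zeros(3),K,np.array(d['D'],float))[0].reshape(-1,2)
E
python3 - <<'E'
from h import *
np.set_printoptions(precision=4,suppress=True)
s=manip.sense()
for k,v in s.items(): print(k,v)
ims=[]
for c in('top','side'):
    d=snap(c,c+'0');W=cloud(d); print(c,d['fx'],d['D'],np.linalg.inv(d['view']))
    for t in('post_a','rack','bail','bail_bar','gauge','bell','casting','mallet','caliper'):
        for r in manip.trace(t,c):
            m=r['region'];p=W[m]; print(t,round(r['conf'],2),r['pixel'],m.sum(),np.nanmedian(p,0),np.nanpercentile(p,98,axis=0)[2])
E
```

```text
clock 0.0
joint_positions [-75.8018  13.8343   0.2113  76.5      0.0009  90.0013]
qd [-0.0319 -0.0391  0.0036 -0.04   -0.0226 -0.052 ]
joint_torque [ -0.0009 -37.2314  25.2411   0.0168  -0.0001   0.    ]
ee_pos [ 0.1225 -0.4841  0.2304]
orientation [[-0.0005  0.2453 -0.9695]
 [ 0.0021 -0.9695 -0.2453]
 [-1.     -0.0021 -0.    ]]
ft_force [-0.13    0.166   0.3391]
wrist_torque [ 0.0161 -0.0103  0.0282]
gripper_width 0.08541959608473773
top 449.27889738891264 [0.0119 0.     0.     0.     0.    ] [[-0.0245  0.9807 -0.1938  0.2732]
 [-0.9994 -0.0286 -0.0184 -0.0427]
 [-0.0236  0.1932  0.9809  1.2814]
 [ 0.      0.      0.      1.    ]]
post_a 0.92 [233.2, 307.9] 526 [ 0.4034 -0.1433  0.0321] 0.03974588520769562
post_a 0.91 [213.9, 260.2] 484 [0.4484 0.0015 0.0324] 0.03995836228309558
post_a 0.87 [154.2, 252.0] 521 [0.6196 0.0145 0.0318] 0.03958781747568762
post_a 0.78 [300.2, 404.6] 539 [ 0.2049 -0.3924  0.0326] 0.04006545838482628
post_a 0.68 [248.7, 374.5] 496 [ 0.3452 -0.329   0.0323] 0.03970227989545542
rack 0.68 [199.0, 172.8] 7808 [0.4927 0.2482 0.0137] 0.10837617556549423
bail 0.7
[... 1537 characters left out ...]
1600826267731
bail 0.25 [173.3, 226.4] 953 [ 0.6436 -0.2234  0.0313] 0.10277533139494216
bail_bar 0.94 [251.4, 227.7] 949 [0.5057 0.2229 0.1033] 0.1080301863555611
bail_bar 0.16 [183.6, 189.2] 467 [ 0.7707 -0.1431  0.0283] 0.041541819119049535
gauge 0.71 [169.2, 228.2] 927 [ 0.643  -0.2238  0.0302] 0.10277894766238653
bell 0.68 [201.1, 242.8] 177 [ 0.5621 -0.1145  0.0208] 0.04839079300086746
bell 0.36 [229.3, 264.7] 581 [0.4549 0.0098 0.0264] 0.039243732706789276
casting 0.67 [238.4, 146.6] 1218 [0.7713 0.1447 0.0165] 0.027055597149643597
mallet 0.68 [183.7, 189.5] 453 [ 0.7703 -0.1421  0.0285] 0.04154642729457736
caliper 0.61 [157.6, 252.6] 149 [ 0.6012 -0.4265  0.0068] 0.012682367214015711
```

View pics/top0.png

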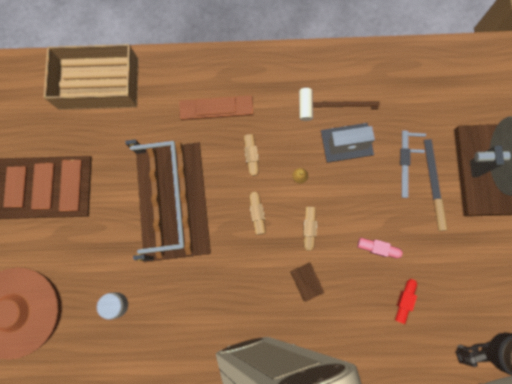

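View pics/side0.png

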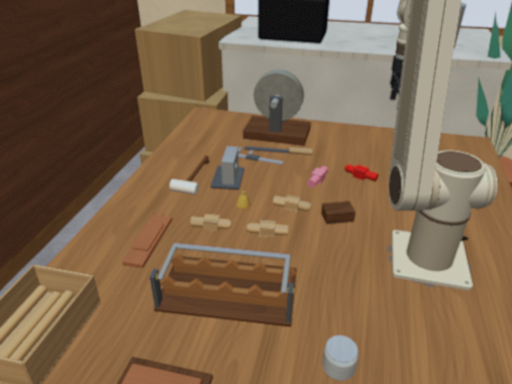

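Top view: the wooden posts are at (row,col) (154,251), (213,258) and (228,310). Look-alikes to ignore are pink (248,380) and red (300,407). Rack is at (200,172), with its bail bar at col 178 and hinge at col 140, toward world +y. Gauge is at (143,347), bell at (176,300). Next I'll measure these and look at one close crop.

```bash
cat > m.py <<'E'
from h import *
np.set_printoptions(precision=4,suppress=True)
def clouds(tag=None):
    out=[]
    for c in('top','side'):
        d=snap(c,tag and tag+c); W=cloud(d); out.append((d,W))
    return out
def near(W,p,r,z0,z1):
    q=W.reshape(-1,3); q=q[~np.isnan(q[:,0])]
    return q[(np.hypot(*(q[:,:2]-p[:2]).T)<r)&(q[:,2]>z0)&(q[:,2]<z1)]
def rect(q):
    (c,s,a)=cv2.minAreaRect(q[:,:2].astype(np.float32)*1000)
    if s[0]<s[1]: s=s[::-1]; a+=90
    return np.array(c)/1000,np.array(s),(a+90)%180-90
def posts(cs,guess):
    for g in guess:
        for d,W in cs:
            q=near(W,np.array(g),.075,.008,.045); t=near(W,np.array(g),.075,.0335,.045)
            m=q[:,:2].mean(0); u=np.linalg.svd(q[:,:2]-m,full_matrices=False)[2][0]
            if u[0]<0:u=-u
            s=(q[:,:2]-m)@u; lo,hi=np.percentile(s,[.5,99.5])
            print('post',g,'all',rect(q),'pca',np.degrees(np.arctan2(u[1],u[0])),'mid',m+u*(lo+hi)/2,hi-lo,'waist',rect(t) if len(t)>8 else None,len(t),'z',np.median(t[:,2]) if len(t) else 0)
E
python3 - <<'E'
from m import *
cs=clouds('a')
posts(cs,[(.619,.016),(.449,.003),(.403,-.142)])
for d,W in cs:
    q=near(W,(.495,.25),.25,.098,.115); q=q[q[:,1]<.232]; print('bar',rect(q),np.median(q[:,2]))
    q=near(W,(.495,.25),.25,.098,.135); print('bail+upr',rect(q),q[:,2].max())
    q=near(W,(.495,.25),.25,.006,.02); print('base',rect(q))
    q=near(W,(.635,-.25),.09,.092,.11); print('gauge top',rect(q),np.median(q[:,2]),len(q))
    q=near(W,(.635,-.25),.12,.005,.11); print('gauge all',rect(q)); print(np.histogram(q[:,2],bins=12))
    for n,g,r in(('bell',(.556,-.118),.05),('cal',(.61,-.43),.15)):
        q=near(W,g,r,.005,.09);print(n,rect(q))
def crop(i,r0,r1,c0,c1,k):
    im=cs[i][0]['img'][r0:r1,c0:c1,::-1]; return cv2.resize(im,None,fx=k,fy=k,interpolation=cv2.INTER_CUBIC)
a=crop(0,115,245,235,385,4);b=crop(1,140,245,170,320,4)
cv2.imwrite('pics/c1.png',cv2.resize(np.vstack([a,b]),None,fx=.62,fy=.62,interpolation=cv2.INTER_AREA))
E
```

```text
post (0.619, 0.016) all (array([0.6229, 0.0152]), array([121.6499,  35.8038]), 6.607379913330078) pca 6.817429597885443 mid [0.6229 0.015 ] 0.11958092285120556 waist (array([0.6258, 0.0155]), array([109.757 ,  35.4591]), 7.990007400512695) 185 z 0.03595317722146274
post (0.619, 0.016) all (array([0.6253, 0.0159]), array([118.0927,  44.8367]), -0.6703567504882812) pca 7.691317495869052 mid [0.625  0.0228] 0.11877490391336554 waist (array([0.6289, 0.0143]), array([109.6753,  41.668 ]), -0.6703567504882812) 146 z 0.03635749745855932
post (0.449, 0.003) all (array([0.4503, 0.0026]), array([110.6102,  78.12  ]), 39.08076477050781) pca 8.685858752572049 mid [0.453  0.0018] 0.11923008178214864 waist (array([0.4504, 0.0015]), array([109.2467,  35.6372]), 6.956263065338135) 190 z 0.03591261047982075
post (0.449, 0.003) all (array([0.457 , 0.0034]), array([120.1171,  41.1033]), 10.095637321472168) pca 8.425752037234401 mid [0.4552 0.0099] 0.11697014315172001 waist (array([0.453 , 0.0018]), array([105.6119,  39.4529]), 10.095637321472168) 164 z 0.03608936256268569
post (0.403, -0.142) all (arra
[... 1481 characters left out ...]
2734]), array([328.2398, 136.292 ]), 5.8675994873046875) 0.11411811362454793
base (array([0.5011, 0.239 ]), array([472.0065, 385.083 ]), -55.60135269165039)
gauge top (array([ 0.6501, -0.2671]), array([116.571,  41.542]), -83.05448484420776) 0.10050573088107334 220
gauge all (array([ 0.6402, -0.2445]), array([220.4308, 197.08  ]), -73.08087158203125)
(array([274, 159,  37,  31,  34,  37,  37,  34,  38,  41,  33, 197]), array([0.005 , 0.0134, 0.0218, 0.0302, 0.0386, 0.047 , 0.0554, 0.0638,
       0.0722, 0.0806, 0.089 , 0.0974, 0.1058]))
bell (array([ 0.5571, -0.1202]), array([82.3648, 32.8422]), 25.1412296295166)
cal (array([ 0.6044, -0.4213]), array([291.5981, 261.3445]), 48.87712860107422)
```

View pics/c1.png

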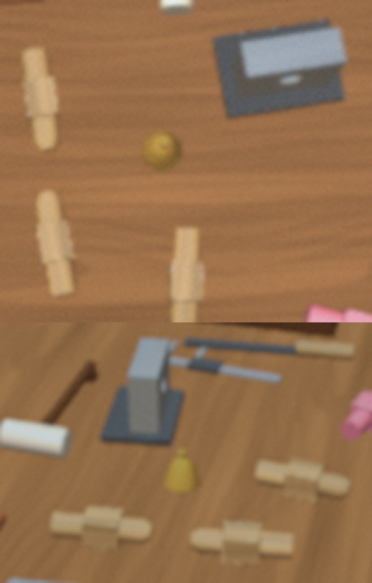

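Crop: the gauge's bore shows on the face toward the robot (crop ≈(78,290)), so its x axis is about world +x, turned roughly +7°. The three tan posts are the right ones. Next, a finer rack and bar fit.

```bash
python3 - <<'E'
from m import *
cs=clouds()
for d,W in cs:
    q=near(W,(.495,.25),.25,.1,.115)
    for it in range(2):
        a=np.radians(5.9) if it==0 else ang
        R=np.array([[np.cos(a),np.sin(a)],[-np.sin(a),np.cos(a)]])
        l=(q[:,:2]-[.4948,.273])@R.T
        b=l[(l[:,1]<-.045)&(abs(l[:,0])<.12)]
        s=np.polyfit(b[:,0],b[:,1],1); ang=a+np.arctan(s[0])
    print('bar ang',np.degrees(ang),'y',s,b[:,1].min(),b[:,1].max(),'x ext',l[:,0].min(),l[:,0].max(),len(b))
    z=near(W,(.495,.25),.25,.03,.09); l=(z[:,:2]-[.4948,.273])@R.T
    m=(abs(l[:,0])<.16)&(abs(l[:,1]+.025)<.08); l=l[m]; zz=z[m,2]
    t=zz>.052
    print('tooth y hist'); print(np.histogram(l[t,1],bins=np.arange(-.1,.06,.008)))
    for lo,hi in((-.1,-.03),(-.02,.05)):
        k=t&(l[:,1]>lo)&(l[:,1]<hi)
        print(np.percentile(l[k],[2,50,98],axis=0).T, np.histogram(l[k,0],bins=np.arange(-.16,.165,.012))[0],zz[k].max())
    k=near(W,(.495,.25),.25,.009,.015); l=(k[:,:2]-[.4948,.273])@R.T
    print('base',np.percentile(l,[1,99],axis=0))
    q=near(W,(.645,-.26),.1,.092,.11); print('gtop mean',q.mean(0))
    q=near(W,(.645,-.26),.1,.02,.085); print('gface',q.mean(0),rect(q))
E
```

```text
bar ang 5.707844579841796 y [ 0.0003 -0.0607] -0.06638813300555596 -0.05399858583448225 x ext -0.16465772591122013 0.1633440977732669 377
tooth y hist
(array([  0,   0,   0,  83, 105,  16,   0,   0,   0,   0,   0,   0,   0,
        73, 100,  12,   2,  15,   0]), array([-0.1  , -0.092, -0.084, -0.076, -0.068, -0.06 , -0.052, -0.044,
       -0.036, -0.028, -0.02 , -0.012, -0.004,  0.004,  0.012,  0.02 ,
        0.028,  0.036,  0.044,  0.052]))
[[-0.1531 -0.002   0.1508]
 [-0.0734 -0.0669 -0.0594]] [17 21  4  0  0  0 11 25  5  0  0  0 15 23  5  0  0  1 15 19  4  0  0  0
 15 21  3] 0.0669729755647317
[[-0.1575 -0.0022  0.1488]
 [ 0.0068  0.0145  0.0376]] [30  7  1  0  0  0 13 24  7  0  0  0 14 23  5  1  0  0 13 23  6  0  0  0
 14 20  1] 0.08856426314473831
base [[-0.1628 -0.1201]
 [ 0.1601  0.219 ]]
gtop mean [ 0.6455 -0.2667  0.0992]
gface [ 0.6294 -0.2594  0.0524] (array([ 0.6284, -0.2636]), array([116.8666,  36.7148]), 78.66448974609375)
bar ang 5.991924389646552 y [ 0.     -0.0579] -0.06698659799964538 -0.05124133795457733 x ext -0.16358312598291191 0.16585052806074266 393
tooth y hist
(array([  0,   0,   0,  43,  88,  45,   0,   0,   0,   0,   0,   0,   0,
        52, 110,  47,   1,   8,  20]), array([-0.1  , -0.092, -0.084, -0.076, -0.068, -0.06 , -0.052, -0.044,
       -0.036, -0.028, -0.02 , -0.012, -0.004,  0.004,  0.012,  0.02 ,
        0.028,  0.036,  0.044,  0.052]))
[[-0.1509  0.0061  0.1526]
 [-0.0724 -0.0637 -0.0562]] [11  4  0  0  0  0  7 28  8  0  0  0  6 27  9  0  0  0  6 26  5  0  0  0
  8 26  5] 0.06455418888461073
[[-0.1448  0.0647  0.1538]
 [ 0.0068  0.0178  0.0473]] [ 0 13  3  0  0  0  6 33  9  0  0  0  9 30  8  0  0  0 12 32  8  0  0  0
  8 31 30] 0.0885191586016647
base [[-0.1621 -0.2494]
 [ 0.1597  0.2224]]
gtop mean [ 0.6485 -0.2604  0.1001]
gface [ 0.6396 -0.2309  0.0526] (array([ 0.6497, -0.2628]), array([112.9005,  41.8516]), -83.04300689697266)
```

```bash
cat > d.py <<'E'
# python3 d.py x y z yaw : shift (units of 50mm) and turn from here to TCP target, tool down, jaw axis at yaw
import sys
from h import *
from scipy.spatial.transform import Rotation as Ro
np.set_printoptions(precision=3,suppress=True)
s=manip.sense();p=np.array(s['ee_pos']);R=np.array(s['orientation'])
print('t',round(s['clock'],1),'tcp',p,'yaw',np.degrees(np.arctan2(R[1,1],R[0,1])).round(1),'J',np.array(s['joint_positions']).round(1),'w',round(s['gripper_width']*1000,1),'F',np.array(s['ft_force']).round(1))
a=sys.argv[1:]
while a:
    x,y,z,w=map(float,a[:4]);a=a[4:]
    for v in(w,w+180):
        c,n=np.cos(np.radians(v)),np.sin(np.radians(v))
        T=np.c_[[0,0,-1],[c,n,0],np.cross([0,0,-1],[c,n,0])]
        print(v,'shift',R.T@(np.array([x,y,z])-p)/.05,'turn',Ro.from_matrix(R.T@T).as_rotvec(degrees=True))
E
python3 -m crank '[-1,0,0,8,0,0,-1,0,0,8,0,0]'; python3 d.py .5008 .2143 .22 -84.15
```

```text
clock: 1.4
ee_pos: [0.1231, -0.4866, 0.2862]
orientation: [[0.002, 0.106, -0.994], [-0.008, -0.994, -0.106], [-1.0, 0.008, -0.001]]
ft_force: [0.2, -1.3, 1.5]
gripper_width: 0.0856
t 1.4 tcp [ 0.123 -0.487  0.286] yaw -83.9 J [-75.8  12.7   7.   83.8  -0.   98.1] w 85.6 F [ 0.2 -1.3  1.5]
-84.15 shift [  1.228 -13.147  -8.999] turn [ 0.248 -0.067 -0.466]
95.85 shift [  1.228 -13.147  -8.999] turn [-179.75     0.731   -0.105]
```

```bash
R='';  python3 -m crank '[0,0,0,-60,0,0,0,0,0,-60,0,0,0,0,0,-60,0,0,0,0,0,-60,0,0,0,0,0,-60,0,0,0,0,0,-60,0,0,0,0,0,-60,0,0,0,0,0,-60,0,0]' >/dev/null
python3 -m crank '[0,0,0,-60,0,0,0,0,0,-60,0,0,0,0,0,-60,0,0,0,0,0,-60,0,0,0,0,0,-60,0,0,0,0,0,-60,0,0,0,0,0,-60,0,0,0,0,0,-60,0,0]' >/dev/null
python3 -m crank '[0,0,0,-60,0,0,0,0,0,-60,0,0,0,0,0,-60,0,0,0,0,0,-60,0,0,0,0,0,-60,0,0,0,0,0,-60,0,0,0,0,0,-60,0,0,0,0,0,-60,0,0]' >/dev/null
python3 d.py .5008 .2143 .22 95.85
```

```text
t 3.8 tcp [ 0.123 -0.485  0.281] yaw 95.9 J [-75.8  12.9   6.6  83.6   0.  -81.7] w 85.4 F [0.5 0.5 0.3]
95.85 shift [ 1.223 13.128  8.966] turn [0.077 0.005 0.022]
275.85 shift [ 1.223 13.128  8.966] turn [-179.923   -0.035    0.007]
```

```bash
python3 -m crank '[0,5,3.5,0,0,0,0,5,3.5,0,0,0,0,5,3.5,0,0,0,0,5,3.5,0,0,0,0,5,3.5,0,0,0,0,5,3.5,0,0,0,0,5,3.5,0,0,0,0,5,3.5,0,0,0]' >/dev/null
python3 -m crank '[0,5,3.5,0,0,0,0,5,3.5,0,0,0,0,5,3.5,0,0,0,0,5,3.5,0,0,0,0,5,3.5,0,0,0,0,5,3.5,0,0,0,0,5,3.5,0,0,0,0,5,3.5,0,0,0]' 40 >/dev/null
python3 d.py .5008 .2143 .22 95.85
```

```text
t 5.4 tcp [0.417 0.05  0.281] yaw 96.1 J [ 6.8  3.7 -4.4 82.  -0.   0.7] w 40.1 F [ 0.  -0.4  0.3]
95.85 shift [1.209 3.097 2.011] turn [ 0.23  -0.08   0.041]
275.85 shift [1.209 3.097 2.011] turn [-179.77    -0.064   -0.126]
```

```bash
python3 -m crank '[0,3.1,2.01,0,0,0,0,3.1,2.01,0,0,0,0,3.1,2.01,0,0,0,0,3.1,2.01,0,0,0,0,3.1,2.01,0,0,0,0,3.1,2.01,0,0,0,0,3.1,2.01,0,0,0]' >/dev/null
python3 -m crank '[3,0,0,0,0,0,3,0,0,0,0,0,3,0,0,0,0,0,3.4,0,0,0,0,0,3.9,0,0,0,0,0,3.9,0,0,0,0,0,3.9,0,0,0,0,0]' >/dev/null
python3 d.py .5008 .2143 .085 95.85
```

```text
t 6.8 tcp [0.5   0.214 0.087] yaw 96.1 J [23.2 24.6 -6.8 58.6 -0.  17.1] w 40.3 F [0.9 0.8 0.7]
95.85 shift [0.043 0.011 0.022] turn [ 0.215 -0.006  0.01 ]
275.85 shift [0.043 0.011 0.022] turn [-179.785   -0.015   -0.009]
```

```bash
python3 -m crank '[0,0,0,0,0,0,0,0,0,0,0,0,0,0,0,0,0,0,0,0,0,0,0,0,0,0,0,0,0,0]' 0 25
python3 -m crank '[-0.29,0.02,0,0,0,0,-0.58,0.08,0,0,0,0,-0.86,0.17,0,0,0,0,-1.12,0.3,0,0,0,0,-1.36,0.46,0,0,0,0,-1.58,0.66,0,0,0,0,-1.78,0.88,0,0,0,0,-1.94,1.12,0,0,0,0]'
python3 - <<'E'
from m import *
for c in('side','top'):
    d=snap(c);r=manip.trace('bail_bar',c)
    W=cloud(d)
    for x in r[:2]: print(c,x['conf'],x['pixel'],np.nanmedian(W[x['region']],0))
E
```

```text
clock: 7.3
ee_pos: [0.5014, 0.2132, 0.0885]
orientation: [[0.004, -0.106, 0.994], [-0.003, 0.994, 0.106], [-1.0, -0.004, 0.004]]
ft_force: [1.2, -6.0, 4.9]
gripper_width: 0.0111
clock: 8.1
ee_pos: [0.4961, 0.2663, 0.188]
orientation: [[0.008, -0.104, 0.995], [-0.007, 0.995, 0.104], [-1.0, -0.008, 0.007]]
ft_force: [0.5, -10.9, 12.2]
gripper_width: 0.0106
side 0.62 [238.0, 231.1] [0.4875 0.275  0.1918]
top 0.93 [149.6, 142.6] [0.5911 0.2767 0.2007]
top 0.37 [200.2, 176.0] [0.5066 0.2277 0.0132]
```

```bash
python3 -m crank '[-0.13,0.26,0,0,0,0,-0.22,0.54,0,0,0,0,-0.28,0.83,0,0,0,0,-0.3,1.12,0,0,0,0,-0.28,1.41,0,0,0,0,-0.22,1.7,0,0,0,0,-0.13,1.98,0,0,0,0,0,2.24,0,0,0,0]'
python3 -m crank '[0,0,0,0,0,0,0,0,0,0,0,0]'
python3 - <<'E'
from m import *
for c in('side','top'):
    d=snap(c,'b'+c);r=manip.trace('bail_bar',c)
    W=cloud(d)
    for x in r[:2]: print(c,x['conf'],x['pixel'],np.nanmedian(W[x['region']],0))
E
```

```text
clock: 9.1
ee_pos: [0.4835, 0.3838, 0.1836]
orientation: [[0.004, -0.108, 0.994], [0.001, 0.994, 0.108], [-1.0, 0.001, 0.005]]
ft_force: [7.6, 1.1, -0.6]
gripper_width: 0.0107
clock: 9.3
ee_pos: [0.4832, 0.3846, 0.1832]
orientation: [[0.004, -0.109, 0.994], [0.003, 0.994, 0.109], [-1.0, 0.002, 0.004]]
ft_force: [7.4, 2.4, 0.7]
gripper_width: 0.0106
side 0.7 [270.9, 217.9] [0.5019 0.3836 0.1961]
side 0.19 [175.1, 238.3] [ 0.6259 -0.2334  0.0157]
top 0.78 [162.9, 101.0] [0.5603 0.3804 0.196 ]
top 0.66 [176.3, 303.2] [ 0.5565 -0.123   0.0258]
```

```bash
python3 -m crank '[0,0.1,0,0,0,0,0,0.2,0,0,0,0,0,0.2,0,0,0,0,0,0.2,0,0,0,0,-0.6,0.2,0,0,0,0,-1.5,0.2,0,0,0,0,-1.5,0.2,0,0,0,0]' 40
python3 -m crank '[0,0,0,0,0,0,0,0,0,0,0,0,0,0,0,0,0,0]'
python3 - <<'E'
from m import *
for c in('side','top'):
    d=snap(c,'b2'+c);r=manip.trace('bail_bar',c)
    W=cloud(d)
    for x in r[:2]: print(c,x['conf'],x['pixel'],np.nanmedian(W[x['region']],0))
E
python3 d.py .624 .0152 .2 97.2
```

```text
clock: 10.2
ee_pos: [0.4826, 0.3939, 0.2653]
orientation: [[0.009, -0.108, 0.994], [0.008, 0.994, 0.108], [-1.0, 0.007, 0.01]]
ft_force: [1.2, 0.9, 1.7]
gripper_width: 0.0399
clock: 10.5
ee_pos: [0.4799, 0.3915, 0.2566]
orientation: [[-0.003, -0.108, 0.994], [-0.002, 0.994, 0.108], [-1.0, -0.002, -0.003]]
ft_force: [-1.3, -0.7, 0.6]
gripper_width: 0.0404
side 0.64 [275.2, 213.8] [0.4904 0.3909 0.1929]
t 10.7 tcp [0.48  0.392 0.257] yaw 96.2 J [39.2 27.7 24.3 86.7  0.  33. ] w 40.4 F [-0.5 -0.4 -0.5]
97.2 shift [ 1.151 -7.797  2.047] turn [-1.004 -0.089  0.055]
277.2 shift [ 1.151 -7.797  2.047] turn [178.996   0.086   0.139]
```

View pics/b2side.png

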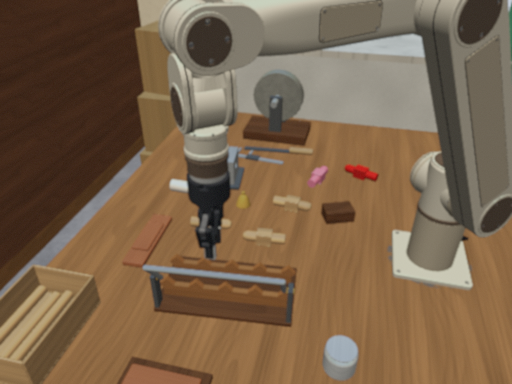

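```bash
cat >> m.py <<'E'
def pfit(cams=('top','side')):
    "posts lying on the table: net regions -> waist plateau centre and axis"
    for c in cams:
        d=snap(c);W=cloud(d)
        for r in manip.trace('post_a',c):
            g=np.nanmedian(W[r['region']],0)
            col=d['img'][r['region']].mean(0)
            if np.isnan(g[0]): continue
            q=near(W,g,.072,.012,.042)
            if len(q)<50: continue
            m=q[:,:2].mean(0);u=np.linalg.svd(q[:,:2]-m,full_matrices=False)[2][0]
            for _ in range(2):
                if u[0]<0:u=-u
                n=np.array([-u[1],u[0]]); k=abs((q[:,:2]-m)@n)<.03; q=q[k]
                m=q[:,:2].mean(0);u=np.linalg.svd(q[:,:2]-m,full_matrices=False)[2][0]
            if u[0]<0:u=-u
            n=np.array([-u[1],u[0]])
            s=(q[:,:2]-m)@u;t=(q[:,:2]-m)@n;top=q[:,2]>.03
            lo,hi=np.percentile(s,[1,99]);a,b=np.percentile(t[top],[2,98])
            print(c,round(r['conf'],2),'rgb',col.astype(int),'mid',m+u*(lo+hi)/2+n*(a+b)/2,'ang',round(np.degrees(np.arctan2(u[1],u[0])),1),'L',round(hi-lo,3),'w',round(b-a,3),'z',round(np.percentile(q[:,2],95),3),len(q))
E
python3 -c "
from m import *
pfit()"; python3 d.py .406 -.144 .25 86
```

```text
top 0.96 rgb [191 156 112] mid [0.6224 0.015 ] ang 6.9 L 0.118 w 0.034 z 0.039 451
top 0.92 rgb [207  55  44] mid [ 0.2029 -0.3951] ang -22.4 L 0.115 w 0.035 z 0.039 588
top 0.83 rgb [189 153 110] mid [0.4528 0.0413] ang 5.2 L 0.117 w 0.034 z 0.038 481
top 0.69 rgb [189 154 111] mid [ 0.405  -0.1448] ang -4.9 L 0.117 w 0.034 z 0.038 505
top 0.67 rgb [221 146 162] mid [ 0.3453 -0.3342] ang 73.0 L 0.118 w 0.034 z 0.038 521
side 0.95 rgb [164 139 101] mid [0.4566 0.0421] ang 5.4 L 0.117 w 0.035 z 0.038 471
side 0.81 rgb [161 134  97] mid [ 0.4069 -0.1436] ang -3.8 L 0.121 w 0.037 z 0.038 384
side 0.51 rgb [161 135  99] mid [0.5836 0.0144] ang 20.9 L 0.035 w 0.019 z 0.034 88
side 0.5 rgb [173 110 122] mid [ 0.3478 -0.3305] ang 70.4 L 0.11 w 0.035 z 0.039 237
t 10.9 tcp [0.481 0.392 0.258] yaw 96.2 J [39.2 27.7 24.4 86.7  0.  33. ] w 40.2 F [0.6 1.1 0.7]
86.0 shift [  0.165 -10.496  -2.639] turn [10.198 -0.019  0.014]
266.0 shift [  0.165 -10.496  -2.639] turn [-169.802   -0.021   -0.028]
```

```bash
python3 -m crank '[0,-5.5,-1.3,5,0,0,0,-5.5,-1.3,5,0,0,0,-5.5,-1.3,5,0,0,0,-5.5,-1.3,5,0,0,0,-5.5,-1.3,5,0,0,0,-5.5,-1.3,5,0,0,0,-5.5,-1.3,5,0,0,0,-5.5,-1.3,5,0,0]' 70 >/dev/null
python3 -m crank '[0,-5.0,-0.8,5,0,0,0,-5.0,-0.8,5,0,0,0,-5.0,-0.8,5,0,0,0,-5.0,-0.8,5,0,0,0,-5.0,-0.8,5,0,0,0,-5.0,-0.8,5,0,0,0,-5.0,-0.8,5,0,0,0,-5.0,-0.8,5,0,0]' >/dev/null
python3 d.py .406 -.144 .10 85.7
```

```text
t 12.5 tcp [ 0.412 -0.138  0.258] yaw 86.3 J [-18.5   5.7  -5.6  78.8   0.  -14.9] w 70.1 F [0.7 0.9 0.2]
85.7 shift [ 3.163 -0.134 -0.102] turn [ 0.619 -0.014 -0.045]
265.7 shift [ 3.163 -0.134 -0.102] turn [-179.381    0.071   -0.022]
```

```bash
python3 -m crank '[3.5,-0.13,-0.1,0,0,0,3.5,-0.13,-0.1,0,0,0,3.5,-0.13,-0.1,0,0,0,3.5,-0.13,-0.1,0,0,0,4.4,-0.13,-0.1,0.5,0,0,4.4,-0.13,-0.1,0.5,0,0,4.4,-0.13,-0.1,0.5,0,0]' >/dev/null
python3 d.py .406 -.144 .004 85.7
```

```text
t 13.2 tcp [ 0.405 -0.144  0.038] yaw 85.9 J [-19.5  17.2 -27.2  45.7   0.  -15.4] w 70.2 F [ 0.8 -0.4  0.5]
85.7 shift [ 0.687 -0.008  0.015] turn [ 0.192 -0.136 -0.049]
265.7 shift [ 0.687 -0.008  0.015] turn [-179.808    0.078   -0.213]
```

```bash
python3 -m crank '[0.4,0,0,0,0,0,0.68,0,0,0,0,0,0.68,0,0,0,0,0,0.68,0,0,0,0,0]'
python3 -m crank '[0,0,0,0,0,0,0,0,0,0,0,0,0,0,0,0,0,0,0,0,0,0,0,0,0,0,0,0,0,0,0,0,0,0,0,0]' 0 60
python3 d.py .406 -.144 .004 85.7
python3 -m crank '[-1,0,0,0,0,0,-2,0,0,0,0,0,-2,0,0,0,0,0,-2,0,0,0,0,0]'
python3 d.py .537 -.2815 .12 97.3
```

```text
clock: 13.6
ee_pos: [0.4072, -0.1454, 0.0063]
orientation: [[0.003, 0.074, 0.997], [-0.001, 0.997, -0.074], [-1.0, -0.001, 0.003]]
ft_force: [0.7, 0.3, 0.1]
gripper_width: 0.0703
clock: 14.2
ee_pos: [0.4067, -0.1457, 0.0056]
orientation: [[0.003, 0.075, 0.997], [-0.001, 0.997, -0.075], [-1.0, -0.0, 0.003]]
ft_force: [-0.4, 1.0, 7.3]
gripper_width: 0.0355
t 14.2 tcp [ 0.407 -0.146  0.006] yaw 85.7 J [-19.7  20.3 -29.3  40.2   0.  -15.4] w 35.5 F [-0.4  1.   7.3]
85.7 shift [ 0.032  0.032 -0.016] turn [-0.004  0.155  0.024]
265.7 shift [ 0.032  0.032 -0.016] turn [179.996   0.037  -0.244]
clock: 14.6
ee_pos: [0.4065, -0.1457, 0.1057]
orientation: [[0.003, 0.075, 0.997], [-0.001, 0.997, -0.075], [-1.0, -0.001, 0.003]]
ft_force: [1.0, 0.4, -1.9]
gripper_width: 0.035
t 14.6 tcp [ 0.406 -0.146  0.106] yaw 85.7 J [-19.7  11.9 -22.2  55.7   0.  -15.4] w 35.0 F [ 1.   0.4 -1.9]
97.3 shift [-0.274 -2.512  2.808] turn [-11.61    0.193   0.074]
277.3 shift [-0.274 -2.512  2.808] turn [168.389   0.11   -0.284]
```

```bash
python3 -m crank '[-0.2,-2.5,2.85,-11.6,0,0,-0.2,-2.5,2.85,-11.6,0,0,-0.2,-2.5,2.85,-11.6,0,0,-0.2,-2.5,2.85,-11.6,0,0,-0.2,-2.5,2.85,-11.6,0,0,-0.2,-2.5,2.85,-11.6,0,0,-0.2,-2.5,2.85,-11.6,0,0]' >/dev/null
python3 d.py .5393 -.2812 .0475 97.4
python3 - <<'E'
from m import *
d=snap('side');W=cloud(d);im=d['img'][120:240,190:330,::-1];a=cv2.resize(im,None,fx=4,fy=4,interpolation=cv2.INTER_CUBIC)
d=snap('top');im=d['img'][100:220,270:410,::-1];b=cv2.resize(im,None,fx=4,fy=4,interpolation=cv2.INTER_CUBIC)
cv2.imwrite('pics/g1.png',cv2.resize(np.vstack([a,b]),None,fx=.6,fy=.6,interpolation=cv2.INTER_AREA))
E
```

```text
t 15.3 tcp [ 0.536 -0.279  0.112] yaw 97.3 J [-27.5  29.8   5.9  66.4   0.  -34.8] w 34.9 F [-0.4  0.1 -0.9]
97.4 shift [ 1.298 -0.049  0.062] turn [-0.086 -0.221 -0.165]
277.4 shift [ 1.298 -0.049  0.062] turn [179.914  -0.259   0.347]
```

View pics/g1.png

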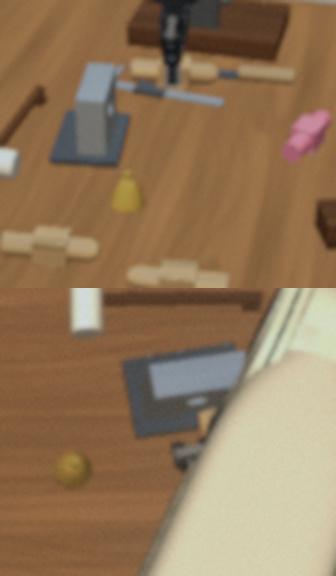

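```bash
python3 -m crank '[0.6,-0.05,0.06,0,0,0,1.29,-0.05,0.06,0,0,0,1.29,-0.05,0.06,0,0,0,1.29,-0.05,0.06,0,0,0]' >/dev/null
python3 d.py .5393 -.2812 .0475 97.4
python3 -m crank '[0,0,0.2,0,0,0,0,0,0.4,0,0,0,0,0,0.48,0,0,0,0,0,0.48,0,0,0]'
python3 d.py .5690 -.2773 .0475 97.4
```

```text
t 15.8 tcp [ 0.541 -0.282  0.05 ] yaw 97.3 J [-27.5  33.5   2.1  58.7   0.  -34.9] w 35.4 F [ 0.1 -1.  -0.4]
97.4 shift [ 0.049  0.015 -0.022] turn [-0.068 -0.097 -0.069]
277.4 shift [ 0.049  0.015 -0.022] turn [179.932  -0.108   0.152]
clock: 16.2
ee_pos: [0.567, -0.2798, 0.0508]
orientation: [[0.002, -0.128, 0.992], [-0.001, 0.992, 0.128], [-1.0, -0.001, 0.002]]
ft_force: [0.1, -0.4, -1.0]
gripper_width: 0.0353
t 16.2 tcp [ 0.567 -0.28   0.051] yaw 97.4 J [-26.3  35.6   6.   60.3   0.  -33.6] w 35.3 F [ 0.1 -0.4 -1. ]
97.4 shift [0.066 0.044 0.046] turn [-0.046  0.118  0.078]
277.4 shift [0.066 0.044 0.046] turn [179.954   0.122  -0.185]
```

```bash
f(){ python3 d.py; }
python3 -m crank '[0.04,0.03,0.02,0,0,0,0.04,0.03,0.04,0,0,0]' >/dev/null; f
python3 -m crank '[0,0,0.02,0,0,0,0,0,0.04,0,0,0]' >/dev/null; f
python3 -m crank '[0,0,0.02,0,0,0,0,0,0.04,0,0,0]' >/dev/null; f
python3 -m crank '[0,0,0.02,0,0,0,0,0,0.04,0,0,0]' >/dev/null; f
```

```text
t 16.4 tcp [ 0.567 -0.278  0.047] yaw 97.3 J [-26.1  35.8   5.8  60.1   0.  -33.4] w 35.3 F [ 0.8 -0.2 -1.8]
t 16.6 tcp [ 0.569 -0.278  0.048] yaw 97.3 J [-26.   35.9   6.2  60.2  -0.  -33.3] w 34.9 F [-2.  -0.4 -0.5]
t 16.8 tcp [ 0.569 -0.278  0.048] yaw 97.3 J [-26.   36.1   6.4  60.5  -0.1 -33.2] w 35.0 F [-9.4 -0.2  4.2]
t 17.0 tcp [ 0.569 -0.278  0.048] yaw 97.2 J [-25.9  36.2   6.6  60.8  -0.2 -33.1] w 35.2 F [-12.4  -1.3   5.3]
```

```bash
python3 -m crank '[0,0,-0.4,0,0,0,0,0,-0.8,0,0,0,0,0,-0.8,0,0,0,-0.6,0,-0.8,0,0,0,-1.2,0,-0.8,0,0,0,-1.2,0,-0.8,0,0,0]'>/dev/null
python3 -m crank '[0,0,0,60,0,0,0,0,0,60,0,0,0,0,0,60,0,0,0,0,0,60,0,0,0,0,0,60,0,0,0,0,0,60,0,0,0,0,0,60,0,0,0,0,0,60,0,0]' >/dev/null
python3 -m crank '[0,0,0,60,0,0,0,0,0,60,0,0,0,0,0,60,0,0,0,0,0,60,0,0,0,0,0,60,0,0,0,0,0,60,0,0,0,0,0,60,0,0,0,0,0,60,0,0]' >/dev/null
python3 -m crank '[0,0,0,60,0,0,0,0,0,60,0,0,0,0,0,60,0,0,0,0,0,60,0,0,0,0,0,60,0,0,0,0,0,60,0,0,0,0,0,60,0,0,0,0,0,60,0,0]' >/dev/null
python3 d.py .5393 -.2812 .0475 277.4
```

```text
t 20.0 tcp [ 0.534 -0.282  0.108] yaw -82.4 J [-27.9  29.7   5.   65.3   0.  144.5] w 35.3 F [-0.6 -0.2 -0.6]
277.4 shift [ 1.201 -0.004 -0.117] turn [ 0.182 -0.004  0.008]
457.4 shift [ 1.201 -0.004 -0.117] turn [-179.818   -0.012   -0.006]
```

Now tool −z is the way into the bore.

```bash
f(){ python3 d.py; }
python3 -m crank '[0.6,0,-0.1,0,0,0,1.2,0,-0.12,0,0,0,1.2,0,-0.12,0,0,0,1.2,0,-0.12,0,0,0]' >/dev/null
python3 d.py .5393 -.2812 .0475 277.4
python3 -m crank '[0,0,-0.2,0,0,0,0,0,-0.4,0,0,0,0,0,-0.5,0,0,0,0,0,-0.5,0,0,0]'>/dev/null; f
python3 -m crank '[0,0,-0.02,0,0,0,0,0,-0.04,0,0,0]' >/dev/null; f
python3 -m crank '[0,0,-0.02,0,0,0,0,0,-0.04,0,0,0]' >/dev/null; f
python3 -m crank '[0,0,-0.02,0,0,0,0,0,-0.04,0,0,0]' >/dev/null; f
python3 -m crank '[0,0,-0.02,0,0,0,0,0,-0.04,0,0,0]' >/dev/null; f
```

```text
t 20.4 tcp [ 0.539 -0.281  0.047] yaw -82.5 J [-27.6  33.5   1.6  58.2   0.  144.9] w 35.3 F [-0.6  1.2 -0.6]
277.4 shift [-0.     0.001 -0.01 ] turn [0.102 0.089 0.064]
457.4 shift [-0.     0.001 -0.01 ] turn [-179.898   -0.1      0.14 ]
t 20.8 tcp [ 0.566 -0.278  0.049] yaw -82.6 J [-26.2  35.5   5.6  59.9   0.  146.4] w 35.1 F [-1.  -0.5 -1.3]
t 21.0 tcp [ 0.566 -0.278  0.048] yaw -82.7 J [-26.2  35.7   5.7  60.   -0.  146.5] w 35.3 F [-0.1  0.4 -0.8]
t 21.2 tcp [ 0.568 -0.278  0.048] yaw -82.7 J [-26.1  35.8   6.   60.2   0.  146.6] w 34.9 F [-0.2 -0.7 -0.8]
t 21.4 tcp [ 0.57  -0.278  0.048] yaw -82.7 J [-26.   36.    6.3  60.3  -0.  146.7] w 35.2 F [ 0.5  0.1 -0.8]
t 21.6 tcp [ 0.572 -0.277  0.048] yaw -82.7 J [-25.9  36.2   6.6  60.4   0.  146.8] w 35.4 F [ 0.6 -0.1 -1.9]
```

```bash
f(){ python3 d.py; }
python3 -m crank '[0,0,-0.02,0,0,0,0,0,-0.04,0,0,0]' >/dev/null; f
python3 -m crank '[0,0,-0.02,0,0,0,0,0,-0.04,0,0,0]' >/dev/null; f
python3 -m crank '[0,0,-0.02,0,0,0,0,0,-0.04,0,0,0]' >/dev/null; f
python3 -m crank '[0,0,0.5,0,0,0,0,0,0.9,0,0,0,0,0,1,0,0,0,-1,0,1,0,0,0,-2,0,1,0,0,0,-2,0,1,0,0,0]' >/dev/null; python3 d.py .60 .2586 .2 185.85
```

```text
t 21.8 tcp [ 0.574 -0.277  0.048] yaw -82.7 J [-25.8  36.4   7.   60.6  -0.  146.9] w 35.1 F [-0.3  0.5 -1.8]
t 22.0 tcp [ 0.574 -0.277  0.048] yaw -82.7 J [-25.7  36.5   7.2  60.9  -0.1 147. ] w 35.3 F [-5.9 -0.4  2. ]
t 22.2 tcp [ 0.575 -0.277  0.048] yaw -82.8 J [-25.6  36.7   7.5  61.2  -0.2 147.1] w 35.2 F [-10.9  -0.2   5.8]
t 22.8 tcp [ 0.534 -0.286  0.157] yaw -82.7 J [-28.1  27.2   8.5  70.3   0.  144.5] w 35.1 F [ 1.3 -0.4 -0.4]
185.85 shift [ -0.93  -10.618  -2.705] turn [91.454 -1.079  0.231]
365.85 shift [ -0.93  -10.618  -2.705] turn [-88.541  -0.23   -1.072]
```

```bash
python3 -m crank '[-0.9,0,0,-60,0,0,-0.9,-1,-0.2,-60,0,0,-0.9,-2,-0.5,-60,0,0,-0.9,-3,-0.8,-60,0,0,-0.9,-4,-1,-60,0,0,-0.9,-5,-1.2,-60,0,0,-0.9,-5,-1.2,-60,0,0,-0.9,-5,-1.2,-60,0,0]' >/dev/null
python3 d.py .6047 .2591 .2 5.85
```

```text
t 23.6 tcp [ 0.557 -0.025  0.193] yaw -22.5 J [ -2.6  21.3   4.9  73.6   0.  109.9] w 35.3 F [-0.2 -0.7 -1.3]
5.85 shift [-0.14  -1.286 -5.61 ] turn [-28.311  -0.03   -0.071]
185.85 shift [-0.14  -1.286 -5.61 ] turn [151.689  -0.096   0.041]
```

```bash
python3 -m crank '[-0.2,-0.3,-0.9,-28.3,0,0,-0.2,-0.6,-1.9,-28.3,0,0,-0.2,-0.8,-2.8,-28.3,0,0,-0.2,-1,-3.7,-28.3,0,0,-0.2,-1.2,-4.6,-28.3,0,0,-0.2,-1.29,-5.4,-28.3,0,0,-0.2,-1.29,-5.61,-28.3,0,0,-0.2,-1.29,-5.61,-28.3,0,0]' >/dev/null
python3 d.py .6047 .2591 .08 5.85
python3 - <<'E'
from m import *
d=snap('side');im=d['img'][150:340,120:320,::-1];a=cv2.resize(im,None,fx=3,fy=3,interpolation=cv2.INTER_CUBIC)
cv2.imwrite('pics/r1.png',a)
E
```

```text
t 24.4 tcp [0.606 0.257 0.202] yaw 5.5 J [ 23.   33.1  25.   81.9  -0.  107.5] w 34.8 F [-0.4  0.2 -1.6]
5.85 shift [ 2.436 -0.015 -0.044] turn [-0.317  0.02   0.007]
185.85 shift [ 2.436 -0.015 -0.044] turn [179.683   0.011  -0.031]
```

View pics/r1.png

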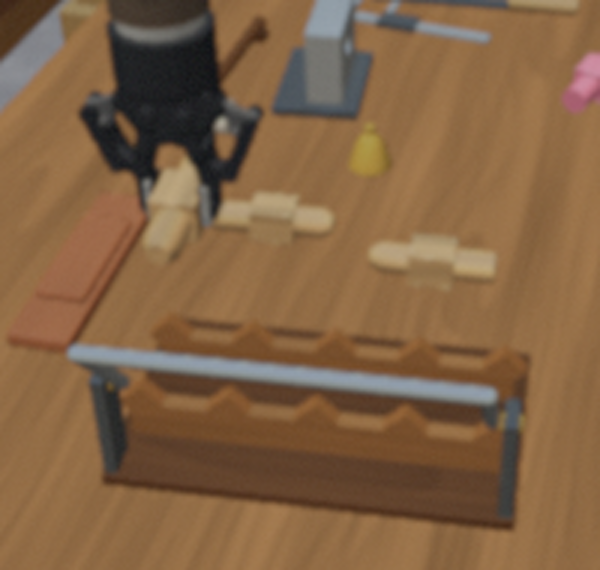

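The held post sits over the left end notch (crop ≈(205,170)) with its tapered end toward the hinge. Now I'll lower it.

```bash
python3 -m crank '[1,0,-0.04,0,0,0,2,0,-0.04,0,0,0,2.4,0,-0.04,0,0,0,2.4,0,-0.04,0,0,0,2.4,0,-0.04,0,0,0]'>/dev/null
python3 d.py .6047 .2591 .0485 5.85
python3 -m crank '[0.2,0,0,0,0,0,0.4,0,0,0,0,0,0.6,0,0,0,0,0,0.63,0,0,0,0,0,0.63,0,0,0,0,0]'>/dev/null
python3 d.py .6047 .2591 .0485 5.85
```

```text
t 24.9 tcp [0.605 0.257 0.084] yaw 5.4 J [ 23.   36.7  13.4  66.6  -0.  107.6] w 35.2 F [1.5 0.7 0.3]
5.85 shift [ 0.704 -0.009 -0.053] turn [-0.435  0.009 -0.028]
185.85 shift [ 0.704 -0.009 -0.053] turn [179.565  -0.044  -0.015]
t 25.4 tcp [0.604 0.258 0.051] yaw 5.6 J [ 23.1  38.3  11.1  62.8  -0.  107.5] w 35.0 F [-1.  -0.7 -1.3]
5.85 shift [ 0.041  0.013 -0.016] turn [-0.244  0.027  0.08 ]
185.85 shift [ 0.041  0.013 -0.016] turn [179.756   0.125  -0.042]
```

```bash
python3 -m crank '[0.06,0,0,0,0,0,0.06,0,0,0,0,0]'
python3 -m crank '[0,0,0,0,0,0,0,0,0,0,0,0,0,0,0,0,0,0,0,0,0,0,0,0]' 54
python3 -m crank '[-1,0,0,0,0,0,-2,0,0,0,0,0,-3,0,0,0,0,0,-3,0,0,0,0,0]' 54 >/dev/null
python3 d.py .624 .0152 .1 97
python3 -c "
from m import *
pfit(('side',))"
```

```text
clock: 25.65
ee_pos: [0.6047, 0.2585, 0.0482]
orientation: [[0.0, 0.995, 0.098], [0.0, 0.098, -0.995], [-1.0, 0.0, -0.0]]
ft_force: [0.1, -0.1, -1.4]
gripper_width: 0.035
clock: 26.05
ee_pos: [0.6049, 0.2584, 0.0487]
orientation: [[0.001, 0.995, 0.098], [0.0, 0.098, -0.995], [-1.0, 0.001, -0.0]]
ft_force: [0.6, -0.2, 0.1]
gripper_width: 0.054
t 26.4 tcp [0.609 0.26  0.208] yaw 5.6 J [ 23.1  32.6  25.2  81.6   0.  107.5] w 54.4 F [0.9 0.1 0.3]
97.0 shift [ 2.139 -0.212  4.915] turn [-91.401   0.513  -0.959]
277.0 shift [ 2.139 -0.212  4.915] turn [88.594 -0.953 -0.51 ]
side 0.83 rgb [167  36  28] mid [ 0.2026 -0.3946] ang -21.1 L 0.114 w 0.036 z 0.038 304
side 0.7 rgb [163 139 103] mid [0.5854 0.277 ] ang 57.5 L 0.136 w 0.056 z 0.039 446
side 0.66 rgb [164 137 100] mid [0.4565 0.0424] ang 5.3 L 0.117 w 0.035 z 0.038 475
side 0.56 rgb [162 137  99] mid [0.6233 0.0148] ang 8.4 L 0.114 w 0.036 z 0.038 412
side 0.51 rgb [177 112 127] mid [ 0.3475 -0.3306] ang 70.5 L 0.111 w 0.036 z 0.039 236
```

```bash
python3 -m crank '[0,-0.2,4.9,-60,0,0,0,-0.2,4.9,-60,0,0,0,-0.2,4.9,-60,0,0,0,-0.2,4.9,-60,0,0,0,-0.2,4.9,-60,0,0,0,-0.2,4.9,-60,0,0,0,-0.2,4.9,-60,0,0,0,-0.2,4.9,-60,0,0]' 70 >/dev/null
python3 -m crank '[0,0,0,-31.4,0,0,0,0,0,-31.4,0,0,0,0,0,-31.4,0,0,0,0,0,-31.4,0,0,0,0,0,-31.4,0,0]'>/dev/null
python3 d.py .6235 .0152 .04 97.2
```

```text
t 27.9 tcp [0.618 0.014 0.197] yaw 96.9 J [ 1.3 28.4 16.5 78.2 -0.  -5.6] w 70.4 F [0.5 0.  0.6]
97.2 shift [3.137 0.007 0.122] turn [-0.282 -0.147 -0.014]
277.2 shift [3.137 0.007 0.122] turn [179.718  -0.022   0.23 ]
```

```bash
python3 -m crank '[1,0,0.1,0,0,0,2,0,0.11,0,0,0,3,0,0.11,0,0,0,3.2,0,0.11,0,0,0,3.2,0,0.11,0,0,0]' >/dev/null
python3 d.py .6235 .0152 .005 97.2
```

```text
t 28.4 tcp [0.622 0.014 0.036] yaw 96.9 J [ 1.3 35.7  3.8 58.4 -0.  -5.6] w 69.6 F [ 0.6 -0.3  0.7]
97.2 shift [0.616 0.011 0.04 ] turn [-0.293 -0.361 -0.035]
277.2 shift [0.616 0.011 0.04 ] turn [179.706  -0.055   0.566]
```

```bash
python3 -m crank '[0.4,0,0.02,0,0,0,0.61,0,0.02,0,0,0,0.61,0,0.02,0,0,0,0.61,0,0.02,0,0,0]'>/dev/null
python3 -m crank '[0,0,0,0,0,0,0,0,0,0,0,0,0,0,0,0,0,0,0,0,0,0,0,0,0,0,0,0,0,0,0,0,0,0,0,0]' 0 60
python3 d.py
python3 -m crank '[-1,0,0,0,0,0,-2,0,0,0,0,0,-3,0,0,0,0,0,-3,0,0,0,0,0]' >/dev/null
python3 d.py .5294 -.2825 .15 277.4
```

```text
clock: 29.35
ee_pos: [0.6261, 0.0144, 0.0091]
orientation: [[0.002, -0.122, 0.993], [0.0, 0.993, 0.122], [-1.0, -0.0, 0.002]]
ft_force: [-1.1, 0.1, 6.5]
gripper_width: 0.0351
t 29.4 tcp [0.626 0.014 0.009] yaw 97.0 J [ 1.3 37.5  2.5 54.8  0.  -5.7] w 35.1 F [-1.1  0.1  6.5]
t 29.8 tcp [0.63  0.014 0.166] yaw 97.0 J [ 1.3 29.8 14.1 73.5 -0.  -5.7] w 34.7 F [ 1.5  0.6 -1.8]
277.4 shift [ 0.297 -5.649 -2.722] turn [179.586   0.143  -1.348]
457.4 shift [ 0.297 -5.649 -2.722] turn [-0.408  0.86   0.091]
```

```bash
python3 -m crank '[0,-0.8,-0.4,60,0,0,0,-1.6,-0.8,60,0,0,0,-2.4,-1.2,60,0,0,0,-3.2,-1.6,60,0,0,0,-4,-2,60,0,0,0,-4.8,-2.4,60,0,0,0,-5.6,-2.7,60,0,0,0,-5.6,-2.7,60,0,0]'  >/dev/null
python3 -m crank '[0,0,0,60,0,0,0,0,0,60,0,0,0,0,0,60,0,0,0,0,0,60,0,0,0,0,0,60,0,0,0,0,0,60,0,0,0,0,0,60,0,0,0,0,0,60,0,0]' >/dev/null
python3 -m crank '[0,0,0,60,0,0,0,0,0,60,0,0,0,0,0,60,0,0,0,0,0,60,0,0,0,0,0,60,0,0,0,0,0,60,0,0,0,0,0,60,0,0,0,0,0,60,0,0]' >/dev/null
python3 d.py .5344 -.2818 .0475 277.4
```

```text
t 32.1 tcp [ 0.525 -0.28   0.157] yaw -82.8 J [-28.   26.8   7.9  71.2   0.  144.7] w 35.3 F [ 1.  -0.1 -0.4]
277.4 shift [ 2.193  0.071 -0.184] turn [-0.184  0.056  0.046]
457.4 shift [ 2.193  0.071 -0.184] turn [179.816   0.072  -0.088]
```

```bash
f(){ python3 d.py; }
python3 -m crank '[1,0.07,-0.18,0,0,0,2,0.07,-0.18,0,0,0,2.2,0.07,-0.18,0,0,0,2.2,0.07,-0.18,0,0,0,2.2,0.07,-0.18,0,0,0]' >/dev/null
python3 d.py .5344 -.2818 .0475 277.4
python3 -m crank '[0,0,-0.2,0,0,0,0,0,-0.4,0,0,0,0,0,-0.56,0,0,0,0,0,-0.56,0,0,0]'>/dev/null; f
python3 d.py .5641 -.2780 .0475 277.4
```

```text
t 32.6 tcp [ 0.536 -0.283  0.05 ] yaw -82.9 J [-27.8  33.    1.1  57.9   0.  145.1] w 35.2 F [ 0.1  0.1 -1.4]
277.4 shift [ 0.042 -0.027  0.024] turn [-0.299 -0.119 -0.082]
457.4 shift [ 0.042 -0.027  0.024] turn [179.701  -0.129   0.187]
t 33.0 tcp [ 0.565 -0.279  0.049] yaw -82.9 J [-26.3  35.4   5.4  59.8   0.  146.6] w 35.0 F [-0.6 -0.  -0.7]
t 33.0 tcp [ 0.565 -0.279  0.049] yaw -82.9 J [-26.3  35.4   5.4  59.8   0.  146.6] w 35.0 F [-0.6 -0.  -0.7]
277.4 shift [ 0.028 -0.021  0.009] turn [-0.316 -0.156 -0.088]
457.4 shift [ 0.028 -0.021  0.009] turn [179.684  -0.138   0.245]
```

```bash
f(){ python3 d.py; }
python3 -m crank '[0.03,-0.02,-0.04,-0.3,0,0,0.03,-0.02,-0.08,-0.3,0,0]' >/dev/null; f
python3 -m crank '[0,0,-0.02,0,0,0,0,0,-0.04,0,0,0]' >/dev/null; f
python3 -m crank '[0,0,-0.02,0,0,0,0,0,-0.04,0,0,0]' >/dev/null; f
python3 -m crank '[0,0,-0.02,0,0,0,0,0,-0.04,0,0,0]' >/dev/null; f
python3 -m crank '[0,0,-0.02,0,0,0,0,0,-0.04,0,0,0]' >/dev/null; f
```

```text
t 33.2 tcp [ 0.566 -0.277  0.046] yaw -82.7 J [-26.1  35.8   5.5  59.8   0.  146.6] w 35.1 F [-1.2  0.7 -1.6]
t 33.5 tcp [ 0.566 -0.277  0.046] yaw -82.7 J [-26.   35.9   5.8  60.1  -0.1 146.7] w 34.8 F [-5.9 -0.2  2.3]
t 33.6 tcp [ 0.566 -0.277  0.046] yaw -82.8 J [-26.   36.1   6.   60.4  -0.2 146.8] w 35.0 F [-11.2  -1.4   5.5]
t 33.9 tcp [ 0.567 -0.277  0.046] yaw -82.8 J [-25.9  36.2   6.3  60.7  -0.3 146.9] w 34.8 F [-16.1   0.    7.2]
t 34.0 tcp [ 0.567 -0.277  0.046] yaw -82.8 J [-25.9  36.3   6.5  61.   -0.4 147. ] w 35.0 F [-20.6  -1.9  11. ]
```

```bash
python3 -m crank '[0,0,0.4,0,0,0,0,0,0.8,0,0,0,0,0,0.8,0,0,0,-0.6,0,0.8,0,0,0,-1.2,0,0.8,0,0,0,-1.2,0,0.8,0,0,0]'>/dev/null
python3 -m crank '[0,0,0,-60,0,0,0,0,0,-60,0,0,0,0,0,-60,0,0,0,0,0,-60,0,0,0,0,0,-60,0,0,0,0,0,-60,0,0,0,0,0,-60,0,0,0,0,0,-60,0,0]' >/dev/null
python3 -m crank '[0,0,0,-60,0,0,0,0,0,-60,0,0,0,0,0,-60,0,0,0,0,0,-60,0,0,0,0,0,-60,0,0,0,0,0,-60,0,0,0,0,0,-60,0,0,0,0,0,-60,0,0]' >/dev/null
python3 -m crank '[0,0,0,-60,0,0,0,0,0,-60,0,0,0,0,0,-60,0,0,0,0,0,-60,0,0,0,0,0,-60,0,0,0,0,0,-60,0,0,0,0,0,-60,0,0,0,0,0,-60,0,0]' >/dev/null
python3 d.py .5393 -.2812 .0475 97.4
```

```text
t 37.0 tcp [ 0.535 -0.281  0.106] yaw 97.0 J [-27.8  29.9   5.   65.1   0.  -34.8] w 34.9 F [-0.8  0.4 -1.1]
97.4 shift [ 1.17  -0.006  0.094] turn [-0.379 -0.001 -0.009]
277.4 shift [ 1.17  -0.006  0.094] turn [179.621  -0.015   0.001]
```

```bash
f(){ python3 d.py; }
python3 -m crank '[0.6,0,0.09,-0.4,0,0,1.17,0,0.09,-0.4,0,0,1.17,0,0.09,-0.4,0,0,1.17,0,0.09,-0.4,0,0]' >/dev/null; f
python3 -m crank '[0,0,0.2,0,0,0,0,0,0.4,0,0,0,0,0,0.56,0,0,0,0,0,0.56,0,0,0]'>/dev/null
python3 d.py .567 -.2776 .0475 97.4
python3 -m crank '[0,0,0.02,0,0,0,0,0,0.04,0,0,0]' >/dev/null; f
python3 -m crank '[0,0,0.02,0,0,0,0,0,0.04,0,0,0]' >/dev/null; f
python3 -m crank '[0,0,0.02,0,0,0,0,0,0.04,0,0,0]' >/dev/null; f
python3 -m crank '[0,0,0.02,0,0,0,0,0,0.04,0,0,0]' >/dev/null; f
```

```text
t 37.5 tcp [ 0.539 -0.281  0.047] yaw 97.5 J [-27.5  33.4   1.5  58.2   0.  -35. ] w 35.1 F [ 0.4 -0.3 -1.3]
t 37.9 tcp [ 0.569 -0.277  0.049] yaw 97.7 J [-26.   35.7   5.9  60.1   0.  -33.7] w 34.9 F [ 0.2 -0.2 -1.8]
97.4 shift [ 0.024 -0.002 -0.037] turn [0.339 0.129 0.08 ]
277.4 shift [ 0.024 -0.002 -0.037] turn [-179.661   -0.126    0.202]
t 38.0 tcp [ 0.569 -0.277  0.048] yaw 97.7 J [-26.   35.9   6.   60.2  -0.  -33.7] w 34.9 F [-0.2 -0.7 -0.8]
t 38.2 tcp [ 0.57  -0.277  0.048] yaw 97.7 J [-25.9  36.    6.3  60.4  -0.  -33.6] w 35.3 F [-3.2 -0.   0.3]
t 38.5 tcp [ 0.57  -0.277  0.048] yaw 97.6 J [-25.8  36.2   6.6  60.7  -0.1 -33.5] w 35.0 F [-8.9 -0.6  2.4]
t 38.6 tcp [ 0.57  -0.277  0.048] yaw 97.6 J [-25.8  36.3   6.8  61.   -0.2 -33.4] w 35.2 F [-13.5  -1.7   6.9]
```

```bash
python3 -m crank '[0,0,-0.2,0,0,0,0,0,-0.4,0,0,0,0,0,-0.4,0,0,0,0,0,-0.4,0,0,0]'>/dev/null
python3 - <<'E'
from m import *
P=[]
for i in range(5):
    d=snap('side'); P.append(manip.sense()['ee_pos'])
P=np.array(P); print(P.mean(0),P.std(0)); c=P.mean(0)
W=cloud(d); r=manip.trace('post_a','side')
for x in r:
    q=W[x['region']]; q=q[~np.isnan(q[:,0])]; g=np.median(q,0)
    if np.hypot(*(g[:2]-c[:2]))>.06: continue
    print(x['conf'],g,len(q))
    u=np.array([np.cos(np.radians(7.4)),np.sin(np.radians(7.4))]);n=np.array([-u[1],u[0]])
    s=(q[:,:2]-c[:2])@u;t=(q[:,:2]-c[:2])@n
    for lo in np.arange(-.065,.065,.01):
        k=(s>lo)&(s<lo+.01)
        if k.sum()>3: print(round(lo,3),k.sum(),'z',np.percentile(q[k,2],[5,50,95]),'t',np.percentile(t[k],[5,50,95]))
im=d['img'][100:220,200:320,::-1];cv2.imwrite('pics/g2.png',cv2.resize(im,None,fx=4.5,fy=4.5,interpolation=cv2.INTER_CUBIC))
E
```

```text
[ 0.5553 -0.2789  0.048 ] [0.0001 0.0001 0.0001]
0.69 [ 0.5449 -0.2679  0.0633] 302
-0.065 9 z [0.0512 0.0618 0.0668] t [-0.0074 -0.0013  0.0096]
-0.055 27 z [0.0152 0.0644 0.0725] t [-0.0699  0.0074  0.0147]
-0.045 28 z [0.0157 0.0627 0.0733] t [-0.0835  0.008   0.0162]
-0.035 24 z [0.0132 0.0635 0.0733] t [-0.1059  0.0096  0.0141]
-0.025 41 z [0.0021 0.0635 0.0767] t [-0.1271  0.0109  0.0184]
-0.015 35 z [0.0285 0.0646 0.0774] t [-0.0499  0.0154  0.0226]
-0.005 6 z [0.0387 0.0429 0.045 ] t [0.012  0.0158 0.0216]
0.005 11 z [0.0427 0.0545 0.086 ] t [0.0134 0.0182 0.0339]
0.015 24 z [0.0451 0.0622 0.0746] t [0.0059 0.0156 0.0208]
0.025 24 z [0.0521 0.0641 0.072 ] t [-0.0011  0.0095  0.0142]
0.035 25 z [0.0481 0.0642 0.0731] t [0.0005 0.0109 0.0156]
0.045 27 z [0.0508 0.0646 0.0736] t [-0.0053  0.0103  0.0156]
0.055 19 z [-0.0001  0.0619  0.0731] t [-0.1331  0.0075  0.0133]
```

View pics/g2.png

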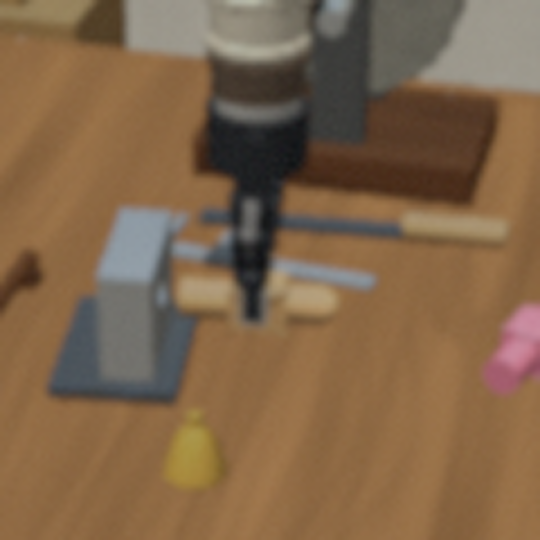

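The picture shows the rounded end at crop (300,335), away from the gauge, and a square end at (290,180). So the earlier trial failed because the post was held about 4 mm low. I'll retry the tapered end at the right height.

```bash
python3 -m crank '[0,0,-0.4,0,0,0,-0.6,0,-0.6,0,0,0,-1.2,0,-0.6,0,0,0,-1.2,0,-0.6,0,0,0]'>/dev/null
python3 -m crank '[0,0,0,60,0,0,0,0,0,60,0,0,0,0,0,60,0,0,0,0,0,60,0,0,0,0,0,60,0,0,0,0,0,60,0,0,0,0,0,60,0,0,0,0,0,60,0,0]' >/dev/null
python3 -m crank '[0,0,0,60,0,0,0,0,0,60,0,0,0,0,0,60,0,0,0,0,0,60,0,0,0,0,0,60,0,0,0,0,0,60,0,0,0,0,0,60,0,0,0,0,0,60,0,0]' >/dev/null
python3 -m crank '[0,0,0,60,0,0,0,0,0,60,0,0,0,0,0,60,0,0,0,0,0,60,0,0,0,0,0,60,0,0,0,0,0,60,0,0,0,0,0,60,0,0,0,0,0,60,0,0]' >/dev/null
python3 d.py .5344 -.2818 .0505 277.4
```

```text
t 42.1 tcp [ 0.525 -0.283  0.107] yaw -82.0 J [-28.3  29.    3.7  64.8   0.  143.7] w 35.0 F [ 0.3  0.9 -1. ]
277.4 shift [ 1.139  0.007 -0.189] turn [0.586 0.018 0.014]
457.4 shift [ 1.139  0.007 -0.189] turn [-179.414   -0.021    0.028]
```

```bash
f(){ python3 d.py; }
python3 -m crank '[0.6,0,-0.19,0.6,0,0,1.14,0,-0.19,0.6,0,0,1.14,0,-0.19,0.6,0,0,1.14,0,-0.19,0.6,0,0,1.14,0,-0.19,0.6,0,0]' >/dev/null; f
python3 -m crank '[0,0,-0.2,0,0,0,0,0,-0.4,0,0,0,0,0,-0.56,0,0,0,0,0,-0.6,0,0,0,0,0,-0.6,0,0,0]'>/dev/null
python3 d.py .5651 -.278 .0505 277.4
python3 -m crank '[0,0,-0.02,0,0,0,0,0,-0.04,0,0,0]' >/dev/null; f
python3 -m crank '[0,0,-0.02,0,0,0,0,0,-0.04,0,0,0]' >/dev/null; f
python3 -m crank '[0,0,-0.02,0,0,0,0,0,-0.04,0,0,0]' >/dev/null; f
python3 -m crank '[0,0,-0.02,0,0,0,0,0,-0.04,0,0,0]' >/dev/null; f
```

```text
t 42.6 tcp [ 0.535 -0.282  0.052] yaw -82.8 J [-27.8  32.7   1.1  58.2  -0.  145. ] w 35.3 F [-0.3  0.2 -0.1]
t 43.1 tcp [ 0.565 -0.278  0.051] yaw -82.9 J [-26.2  35.4   5.6  60.2  -0.  146.7] w 35.0 F [-0.7 -0.5 -1.5]
277.4 shift [ 0.005  0.007 -0.004] turn [-0.252 -0.004 -0.007]
457.4 shift [ 0.005  0.007 -0.004] turn [179.748  -0.011   0.007]
t 43.4 tcp [ 0.566 -0.278  0.051] yaw -82.9 J [-26.1  35.5   5.8  60.4  -0.  146.8] w 35.0 F [-0.  -0.2 -1.5]
t 43.5 tcp [ 0.568 -0.277  0.051] yaw -82.9 J [-26.   35.7   6.2  60.5   0.  146.9] w 35.2 F [ 0.6  0.9 -1.8]
t 43.8 tcp [ 0.57  -0.277  0.051] yaw -82.9 J [-25.9  35.9   6.5  60.7   0.  147. ] w 35.4 F [-0.4  0.5 -0.8]
t 44.0 tcp [ 0.572 -0.277  0.051] yaw -82.9 J [-25.8  36.    6.8  60.8  -0.  147.1] w 34.9 F [ 0.4 -0.1 -1.6]
```

The end has gone in, so the chamfer is confirmed. Rack it at notch +36.

```bash
python3 -m crank '[0,0,0.5,0,0,0,0,0,0.9,0,0,0,0,0,1,0,0,0,-1,0,1,0,0,0,-2,0,1,0,0,0,-2.8,0,1,0,0,0,-2.8,0,1,0,0,0]' >/dev/null
python3 -m crank '[0,0,0,-60,0,0,0,-1,-0.2,-60,0,0,0,-2,-0.5,-60,0,0,0,-3,-0.8,-60,0,0,0,-4,-1,-60,0,0,0,-5,-1.2,-60,0,0,0,-5,-1.2,-60,0,0,0,-5,-1.2,-60,0,0]' >/dev/null
python3 d.py .5331 .2518 .2 5.85
```

```text
t 45.5 tcp [ 0.551 -0.025  0.19 ] yaw -22.7 J [ -2.6  20.8   3.8  73.    0.  110.1] w 34.8 F [ 0.1  0.2 -1.1]
5.85 shift [-0.198 -2.47  -4.97 ] turn [-28.516  -0.004   0.049]
185.85 shift [-0.198 -2.47  -4.97 ] turn [151.484   0.066   0.006]
```

```bash
python3 -m crank '[-0.2,-0.4,-0.9,-28.5,0,0,-0.2,-0.9,-1.8,-28.5,0,0,-0.2,-1.3,-2.7,-28.5,0,0,-0.2,-1.7,-3.6,-28.5,0,0,-0.2,-2.2,-4.5,-28.5,0,0,-0.2,-2.47,-4.97,-28.5,0,0,-0.2,-2.47,-4.97,-28.5,0,0,-0.2,-2.47,-4.97,-28.5,0,0]' >/dev/null
python3 d.py .5331 .2518 .084 5.85
```

```text
t 46.2 tcp [0.534 0.249 0.2  ] yaw 5.5 J [ 25.   24.9  11.4  76.6  -0.  109.5] w 35.0 F [ 0.   0.1 -1.6]
5.85 shift [ 2.32  -0.017 -0.064] turn [-0.381  0.063  0.05 ]
185.85 shift [ 2.32  -0.017 -0.064] turn [179.619   0.078  -0.099]
```

```bash
python3 -m crank '[1,0,-0.06,-0.4,0,0,2,0,-0.06,-0.4,0,0,2.3,0,-0.06,-0.4,0,0,2.3,0,-0.06,-0.4,0,0,2.3,0,-0.06,-0.4,0,0]'>/dev/null
python3 d.py .5331 .2518 .0525 5.85
python3 -m crank '[0.2,0,0,0,0,0,0.4,0,0,0,0,0,0.6,0,0,0,0,0,0.6,0,0,0,0,0,0.6,0,0,0,0,0]'>/dev/null
python3 d.py .5331 .2518 .0525 5.85
```

```text
t 46.8 tcp [0.535 0.251 0.086] yaw 5.8 J [ 25.1  29.4   1.1  61.6  -0.  109.3] w 35.2 F [-1.2  0.3 -1.5]
5.85 shift [ 0.677 -0.034 -0.022] turn [-0.049  0.004 -0.033]
185.85 shift [ 0.677 -0.034 -0.022] turn [179.951  -0.052  -0.007]
t 47.2 tcp [0.533 0.252 0.055] yaw 6.0 J [ 25.3  31.2  -1.1  57.8  -0.  109.3] w 35.4 F [-0.3  0.2 -0.8]
5.85 shift [ 0.057 -0.009  0.009] turn [0.155 0.021 0.056]
185.85 shift [ 0.057 -0.009  0.009] turn [-179.845   -0.089    0.033]
```

```bash
python3 -m crank '[0.06,0,0,0,0,0,0.06,0,0,0,0,0]'
python3 -m crank '[0,0,0,0,0,0,0,0,0,0,0,0,0,0,0,0,0,0,0,0,0,0,0,0]' 54 >/dev/null
python3 -m crank '[-1,0,0,0,0,0,-2,0,0,0,0,0,-3,0,0,0,0,0,-3,0,0,0,0,0]' 54 >/dev/null
python3 d.py .4545 .0415 .1 95.3
python3 - <<'E'
from m import *
pfit()
d=snap('side','r2')
im=d['img'][170:330,130:310,::-1];cv2.imwrite('pics/r2.png',cv2.resize(im,None,fx=3,fy=3,interpolation=cv2.INTER_CUBIC))
E
```

```text
clock: 47.45
ee_pos: [0.5339, 0.2525, 0.0528]
orientation: [[0.0, 0.995, 0.105], [0.0, 0.105, -0.995], [-1.0, 0.0, -0.0]]
ft_force: [-0.5, 0.5, -1.8]
gripper_width: 0.0351
t 48.2 tcp [0.538 0.254 0.212] yaw 6.0 J [ 25.3  24.4  12.5  77.1  -0.  109.3] w 54.0 F [1.  0.7 0.1]
95.3 shift [ 2.183 -2.14   4.07 ] turn [-89.305   0.44   -0.926]
275.3 shift [ 2.183 -2.14   4.07 ] turn [90.691 -0.929 -0.441]
top 0.93 rgb [161 133  97] mid [0.5315 0.2254] ang 8.4 L 0.135 w 0.039 z 0.03 246
top 0.91 rgb [198 127 139] mid [ 0.3454 -0.3341] ang 73.0 L 0.117 w 0.033 z 0.038 521
top 0.58 rgb [172 141 102] mid [0.4529 0.0413] ang 5.3 L 0.117 w 0.034 z 0.038 480
top 0.58 rgb [160 132  95] mid [0.6038 0.2371] ang 85.4 L 0.12 w 0.058 z 0.04 170
top 0.57 rgb [185  50  39] mid [ 0.203  -0.3951] ang -22.6 L 0.116 w 0.035 z 0.038 585
side 0.96 rgb [159 135  99] mid [0.589  0.3027] ang 4.6 L 0.1 w 0.005 z 0.039 397
side 0.89 rgb [164 138 100] mid [0.4566 0.0422] ang 5.4 L 0.117 w 0.034 z 0.038 477
side 0.79 rgb [164 140 103] mid [0.5321 0.2957] ang 11.3 L 0.111 w 0.012 z 0.04 380
side 0.66 rgb [167  32  27] 
[... 297 characters left out ...]
ile(t[top],[2,98])
                                      ~~~~~~~~~~~~~^^^^^^^^^^^^^^^
    return _quantile_unchecked(
        a, q, axis, out, overwrite_input, method, keepdims, weights)
    return _ureduce(a,
                    func=_quantile_ureduce_func,
    ...<5 lines>...
                    overwrite_input=overwrite_input,
                    method=method)
    r = func(a, **kwargs)
    result = _quantile(arr,
                       quantiles=q,
    ...<2 lines>...
                       out=out,
                       weights=wgt)
    slices_having_nans = np.isnan(arr[-1, ...])
                                  ~~~^^^^^^^^^
IndexError: index -1 is out of bounds for axis 0 with size 0
```

```bash
python3 -m crank '[0,-2.1,4.05,-60,0,0,0,-2.1,4.05,-60,0,0,0,-2.1,4.05,-60,0,0,0,-2.1,4.05,-60,0,0,0,-2.1,4.05,-60,0,0,0,-2.1,4.05,-60,0,0,0,-2.1,4.05,-60,0,0,0,-2.1,4.05,-60,0,0]' 70 >/dev/null
python3 -m crank '[0,0,0,-29.3,0,0,0,0,0,-29.3,0,0,0,0,0,-29.3,0,0,0,0,0,-29.3,0,0,0,0,0,-29.3,0,0]'>/dev/null
python3 d.py .4545 .0418 .04 95.3
python3 - <<'E'
from m import *
d=snap('side','r2')
im=d['img'][170:330,130:310,::-1];cv2.imwrite('pics/r2.png',cv2.resize(im,None,fx=3,fy=3,interpolation=cv2.INTER_CUBIC))
E
```

```text
t 49.8 tcp [0.45  0.04  0.201] yaw 95.2 J [ 5.1  9.4 -9.8 71.  -0.  -0.1] w 69.8 F [ 0.5 -0.3  0.4]
95.3 shift [3.23  0.023 0.105] turn [-0.113 -0.164 -0.   ]
275.3 shift [3.23  0.023 0.105] turn [179.886  -0.      0.257]
```

View pics/r2.png

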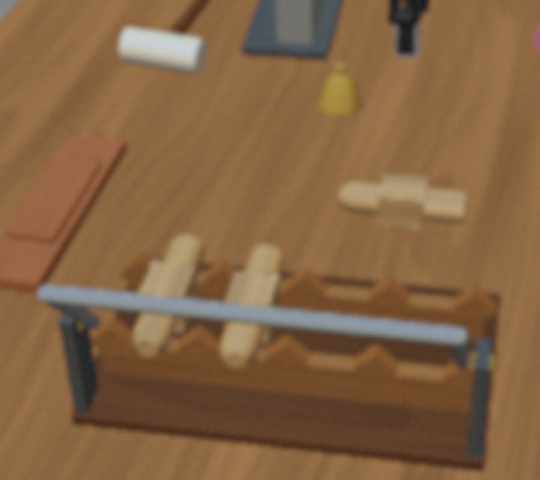

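Both posts lie in their notches at crop (295,165) and (305,250), tapered ends to the hinge. The third post, at (200,402), has its rounded end on the left (+x).

```bash
python3 -m crank '[1,0,0.1,0,0,0,2,0.02,0.1,0,0,0,3,0.02,0.1,0,0,0,3.3,0.02,0.1,0,0,0,3.3,0.02,0.1,0,0,0]' >/dev/null
python3 d.py .4545 .0418 .005 95.3
python3 -m crank '[0.4,0,0,0,0,0,0.6,0,0,0,0,0,0.6,0,0,0,0,0,0.6,0,0,0,0,0]'>/dev/null
python3 d.py .4545 .0418 .005 95.3
```

```text
t 50.3 tcp [0.452 0.041 0.034] yaw 95.2 J [  5.2  20.  -23.7  46.7  -0.    0. ] w 69.9 F [-0.9 -0.1  0.3]
95.3 shift [0.588 0.006 0.056] turn [-0.118 -0.48   0.001]
275.3 shift [0.588 0.006 0.056] turn [179.881   0.001   0.754]
t 50.7 tcp [0.456 0.042 0.009] yaw 95.3 J [  5.2  22.3 -25.2  42.4  -0.   -0.1] w 69.9 F [-1.  -0.5 -0.6]
95.3 shift [ 0.072  0.008 -0.031] turn [-0.032  0.054  0.001]
275.3 shift [ 0.072  0.008 -0.031] turn [179.968   0.001  -0.085]
```

```bash
python3 -m crank '[0.06,0,-0.02,0,0,0,0.06,0,-0.02,0,0,0]'>/dev/null
python3 -m crank '[0,0,0,0,0,0,0,0,0,0,0,0,0,0,0,0,0,0,0,0,0,0,0,0,0,0,0,0,0,0,0,0,0,0,0,0]' 0 60>/dev/null
python3 -m crank '[0,0,0,0,0,0,0,0,0,0,0,0]'
python3 d.py
python3 -m crank '[-1,0,0,0,0,0,-2,0,0,0,0,0,-3,0,0,0,0,0,-3,0,0,0,0,0]' >/dev/null
python3 d.py .5344 -.2818 .15 97.4
```

```text
clock: 51.5
ee_pos: [0.455, 0.0414, 0.0053]
orientation: [[0.001, -0.092, 0.996], [0.0, 0.996, 0.092], [-1.0, -0.0, 0.001]]
ft_force: [-0.4, -0.8, 5.0]
gripper_width: 0.0354
clock: 51.7
ee_pos: [0.455, 0.0414, 0.0053]
orientation: [[0.001, -0.092, 0.996], [0.0, 0.996, 0.092], [-1.0, -0.0, 0.001]]
ft_force: [0.3, 0.3, 6.0]
gripper_width: 0.0349
t 51.7 tcp [0.455 0.041 0.005] yaw 95.3 J [  5.2  22.6 -25.6  41.8  -0.   -0.1] w 34.9 F [0.3 0.3 6. ]
t 52.1 tcp [0.459 0.042 0.161] yaw 95.3 J [  5.2  11.4 -13.6  64.3   0.   -0.1] w 35.4 F [0.5 0.3 0. ]
97.4 shift [ 0.236 -6.583  0.898] turn [-2.104  0.745  0.011]
277.4 shift [ 0.236 -6.583  0.898] turn [177.893   0.017  -1.156]
```

```bash
python3 -m crank '[0.1,-1,0.1,-2,0,0,0.1,-2,0.2,-2,0,0,0.1,-3,0.4,-2,0,0,0.1,-4,0.5,-2,0,0,0.1,-5,0.7,-2,0,0,0.1,-5.8,0.8,-2,0,0,0.1,-6.5,0.9,-2,0,0,0.1,-6.58,0.9,-2,0,0]'  >/dev/null
python3 -m crank '[0.5,0,0,0,0,0,1,0,0,0,0,0,1,0,0,0,0,0,1,0,0,0,0,0]'  >/dev/null
python3 d.py .5344 -.2818 .0475 97.4
```

```text
t 53.3 tcp [ 0.529 -0.281  0.099] yaw 97.3 J [-28.   29.8   3.7  64.1   0.  -35.3] w 34.8 F [0.2 1.  0. ]
97.4 shift [ 1.026 -0.032  0.112] turn [-0.065 -0.142 -0.11 ]
277.4 shift [ 1.026 -0.032  0.112] turn [179.935  -0.173   0.222]
```

```bash
f(){ python3 d.py; }
python3 -m crank '[0.6,-0.03,0.1,0,0,0,1.02,-0.03,0.1,0,0,0,1.02,-0.03,0.1,0,0,0,1.02,-0.03,0.1,0,0,0]' >/dev/null
python3 -m crank '[0,0,0.2,0,0,0,0,0,0.4,0,0,0,0,0,0.56,0,0,0,0,0,0.58,0,0,0,0,0,0.58,0,0,0]'>/dev/null
python3 d.py .5651 -.278 .0475 97.4
python3 -m crank '[0,0,0.02,0,0,0,0,0,0.04,0,0,0]' >/dev/null; f
python3 -m crank '[0,0,0.02,0,0,0,0,0,0.04,0,0,0]' >/dev/null; f
python3 -m crank '[0,0,0.02,0,0,0,0,0,0.04,0,0,0]' >/dev/null; f
python3 -m crank '[0,0,0.02,0,0,0,0,0,0.04,0,0,0]' >/dev/null; f
python3 -m crank '[0,0,0.02,0,0,0,0,0,0.04,0,0,0]' >/dev/null; f
```

```text
t 54.2 tcp [ 0.564 -0.279  0.049] yaw 97.3 J [-26.3  35.5   5.5  60.   -0.  -33.7] w 35.1 F [-0.8 -0.5 -1.3]
97.4 shift [0.027 0.018 0.023] turn [-0.066  0.005  0.009]
277.4 shift [0.027 0.018 0.023] turn [179.934   0.015  -0.007]
t 54.4 tcp [ 0.565 -0.279  0.049] yaw 97.3 J [-26.3  35.6   5.7  60.1  -0.  -33.6] w 35.3 F [-0.6 -0.   0.1]
t 54.6 tcp [ 0.567 -0.279  0.049] yaw 97.3 J [-26.2  35.8   6.1  60.3  -0.  -33.5] w 35.0 F [-0.9 -0.3 -0.3]
t 54.8 tcp [ 0.57  -0.279  0.049] yaw 97.3 J [-26.1  36.    6.4  60.4   0.  -33.4] w 35.2 F [ 0.5 -0.  -1.2]
t 55.0 tcp [ 0.572 -0.278  0.049] yaw 97.3 J [-26.   36.1   6.7  60.6  -0.  -33.3] w 35.1 F [-0.4 -0.6 -0.5]
t 55.2 tcp [ 0.573 -0.278  0.049] yaw 97.3 J [-25.9  36.3   7.   60.7  -0.  -33.2] w 35.3 F [-1.6 -0.5 -1.9]
```

The end has gone past the face (0.569), so the chamfer is confirmed at +x. Rack it at notch −108: world (0.3899, 0.2371), jaw yaw 185.85.

```bash
python3 -m crank '[0,0,-0.5,0,0,0,0,0,-0.9,0,0,0,0,0,-1,0,0,0,-1,0,-1,0,0,0,-2,0,-1,0,0,0,-2.8,0,-1,0,0,0,-2.8,0,-1,0,0,0]' >/dev/null
python3 -m crank '[0,0,0,-60,0,0,0,1,0,-60,0,0,0,2,-0.1,-60,0,0,0,3,-0.4,-60,0,0,0,4,-0.7,-60,0,0,0,5,-1,-60,0,0,0,5,-1,-60,0,0,0,5,-1,-60,0,0]' >/dev/null
python3 d.py .3899 .2371 .2 185.85
```

```text
t 56.7 tcp [ 0.442 -0.041  0.189] yaw 157.5 J [ -5.3   8.9 -12.4  68.7   0.  -72.8] w 35.2 F [ 0.1 -0.4 -0.6]
185.85 shift [-0.223  3.095  4.737] turn [-28.36    0.014   0.024]
365.85 shift [-0.223  3.095  4.737] turn [151.64    0.032  -0.019]
```

```bash
python3 -m crank '[-0.2,0.5,0.8,-28.4,0,0,-0.2,1,1.6,-28.4,0,0,-0.2,1.6,2.4,-28.4,0,0,-0.2,2.1,3.2,-28.4,0,0,-0.2,2.6,4,-28.4,0,0,-0.2,3.1,4.74,-28.4,0,0,-0.2,3.1,4.74,-28.4,0,0,-0.2,3.1,4.74,-28.4,0,0]' >/dev/null
python3 d.py .3899 .2371 .084 185.85
```

```text
t 57.5 tcp [0.392 0.236 0.198] yaw -174.3 J [ 31.1  10.   -9.5  70.5  -0.  -64.5] w 35.1 F [-0.7 -0.1 -1.7]
185.85 shift [2.288 0.033 0.021] turn [-0.196 -0.04  -0.004]
365.85 shift [2.288 0.033 0.021] turn [179.804  -0.006   0.062]
```

```bash
python3 -m crank '[1,0.03,0.02,0,0,0,2,0.03,0.02,0,0,0,2.3,0.03,0.02,0,0,0,2.3,0.03,0.02,0,0,0,2.3,0.03,0.02,0,0,0]'>/dev/null
python3 d.py .3899 .2371 .0485 185.85
python3 -m crank '[0.2,0,0,0,0,0,0.4,0,0,0,0,0,0.6,0,0,0,0,0,0.63,0,0,0,0,0,0.63,0,0,0,0,0]'>/dev/null
python3 d.py .3899 .2371 .0485 185.85
```

```text
t 58.0 tcp [0.391 0.236 0.084] yaw -174.5 J [ 31.1  16.  -20.4  53.6  -0.  -64.4] w 35.1 F [-0.2  0.4 -0.2]
185.85 shift [0.715 0.013 0.032] turn [-0.364 -0.002  0.028]
365.85 shift [0.715 0.013 0.032] turn [179.636   0.044   0.003]
t 58.5 tcp [0.389 0.236 0.052] yaw -174.3 J [ 31.3  18.4 -22.8  48.8  -0.  -64.4] w 35.1 F [ 0.  -0.4 -0.5]
185.85 shift [ 0.066 -0.02   0.012] turn [-0.143 -0.032 -0.066]
365.85 shift [ 0.066 -0.02   0.012] turn [179.857  -0.104   0.05 ]
```

```bash
python3 -m crank '[0.06,0,0,0,0,0,0.06,0,0,0,0,0]'>/dev/null
python3 -m crank '[0,0,0,0,0,0,0,0,0,0,0,0,0,0,0,0,0,0,0,0,0,0,0,0]' 54 >/dev/null
python3 -m crank '[-1,0,0,0,0,0,-2,0,0,0,0,0,-3,0,0,0,0,0,-4,0,0,0,0,0,-4.2,0,0,0,0,0,-4.2,0,0,0,0,0]' 40 >/dev/null
python3 d.py .4468 .3877 .28 95.85
python3 - <<'E'
from m import *
d=snap('side');im=d['img'][170:330,130:320,::-1];cv2.imwrite('pics/r3.png',cv2.resize(im,None,fx=3,fy=3,interpolation=cv2.INTER_CUBIC))
O=np.array([.4973,.2481]);a=np.radians(5.85);R=np.array([[np.cos(a),np.sin(a)],[-np.sin(a),np.cos(a)]])
for c in('side','top'):
    d=snap(c);W=cloud(d);l=(W[...,:2]-O)@R.T;z=W[...,2]
    for x in(.108,.036,-.036,-.108):
        m=(abs(l[...,0]-x)<.013)&(abs(l[...,1])<.085)&(z>.066)&(z<.085)
        q=l[m]
        if len(q)>10:
            p=np.polyfit(q[:,1],q[:,0],1);print(c,x,len(q),'y',np.percentile(q[:,1],[2,98]),'x',q[:,0].mean(),'slope',p[0],'z',np.percentile(z[m],[50,95]))
E
```

```text
t 59.7 tcp [0.391 0.237 0.262] yaw -174.3 J [ 31.3   8.   -2.4  79.3  -0.  -64.4] w 40.0 F [-0.6  0.8 -0.5]
95.85 shift [-0.351 -1.416  2.881] turn [89.847  0.352  0.126]
275.85 shift [-0.351 -1.416  2.881] turn [-90.153  -0.127   0.353]
side 0.108 293 y [-0.0569  0.0584] x 0.10771242803247878 slope 0.010428023141421529 z [0.0736 0.0785]
side 0.036 294 y [-0.0548  0.0607] x 0.03641108049530879 slope 0.0009075958662535099 z [0.0737 0.0783]
side -0.108 235 y [-0.0582  0.0582] x -0.11166697737105889 slope -0.013766638308440092 z [0.0732 0.0831]
top 0.108 351 y [-0.0585  0.0541] x 0.10706643783132955 slope 0.003489759880331764 z [0.0752 0.0806]
top 0.036 375 y [-0.0561  0.0582] x 0.03508776731212435 slope 7.233949019470416e-05 z [0.0748 0.0804]
top -0.108 225 y [-0.0586  0.0365] x -0.11216165957361192 slope 0.006215088833654254 z [0.0742 0.0835]
```

View pics/r3.png

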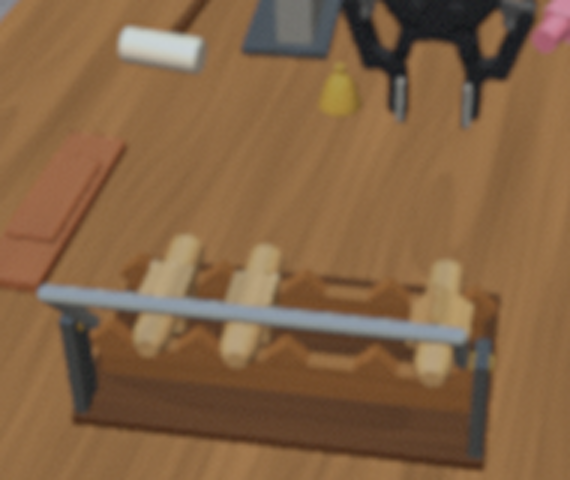

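All three posts lie flat, with tapered ends to the hinge. Now the bail.

```bash
python3 -m crank '[-0.3,0,0,60,0,0,-0.3,0,0,60,0,0,-0.3,-0.5,1,60,0,0,-0.3,-1,2,60,0,0,-0.3,-1.4,2.88,60,0,0,-0.3,-1.4,2.88,60,0,0,-0.3,-1.4,2.88,60,0,0,-0.3,-1.4,2.88,60,0,0]' 45 >/dev/null
python3 -m crank '[0,0,0,29.8,0,0,0,0,0,29.8,0,0,0,0,0,29.8,0,0,0,0,0,29.8,0,0,0,0,0,29.8,0,0]'>/dev/null
python3 d.py .4468 .3877 .178 95.85
python3 - <<'E'
from m import *
O=np.array([.4973,.2481]);a=np.radians(5.85);R=np.array([[np.cos(a),np.sin(a)],[-np.sin(a),np.cos(a)]])
for c in('side','top'):
    d=snap(c);W=cloud(d);l=(W[...,:2]-O)@R.T;z=W[...,2]
    m=(abs(l[...,1]-.144)<.03)&(z>.175)&(z<.21)&(abs(l[...,0])<.13)&(abs(l[...,0]+.036)>.03)
    print(c,m.sum(),np.percentile(l[m][:,1],[2,50,98]),np.percentile(z[m],[2,50,98]))
E
```

```text
t 61.1 tcp [0.444 0.386 0.273] yaw 96.0 J [41.  23.7 20.4 86.9 -0.  34.9] w 45.1 F [-0.4 -1.2  0.2]
95.85 shift [1.901 0.033 0.057] turn [ 0.185 -0.119  0.084]
275.85 shift [1.901 0.033 0.057] turn [-179.814   -0.132   -0.187]
side 582 [0.139  0.1465 0.15  ] [0.1862 0.1936 0.1971]
top 371 [0.1355 0.14   0.1477] [0.1887 0.195  0.2002]
```

```bash
python3 -m crank '[1,0.03,0.05,0,0,0,1.94,0.03,0.05,0,0,0,1.94,0.03,0.05,0,0,0,1.94,0.03,0.05,0,0,0]' >/dev/null; python3 d.py
python3 -m crank '[0,0,0,0,0,0,0,0,0,0,0,0,0,0,0,0,0,0,0,0,0,0,0,0,0,0,0,0,0,0,0,0,0,0,0,0]' 0 25
python3 -m crank '[-0.17,-0.27,0,0,0,0,-0.29,-0.55,0,0,0,0,-0.38,-0.85,0,0,0,0,-0.42,-1.16,0,0,0,0,-0.42,-1.47,0,0,0,0,-0.38,-1.78,0,0,0,0,-0.29,-2.08,0,0,0,0,-0.17,-2.37,0,0,0,0]'
```

```text
t 61.6 tcp [0.447 0.388 0.177] yaw 96.0 J [41.  25.8  9.5 73.8  0.  35. ] w 45.2 F [-0.2  0.7  1.4]
clock: 62.25
ee_pos: [0.4494, 0.3869, 0.181]
orientation: [[0.006, -0.101, 0.995], [-0.001, 0.995, 0.101], [-1.0, -0.002, 0.006]]
ft_force: [1.7, -6.9, 6.1]
gripper_width: 0.0107
clock: 63.05
ee_pos: [0.4608, 0.2694, 0.1867]
orientation: [[0.004, -0.102, 0.995], [0.001, 0.995, 0.102], [-1.0, 0.0, 0.004]]
ft_force: [5.4, 0.0, 4.4]
gripper_width: 0.0108
```

```bash
python3 -m crank '[0.17,-0.26,0,0,0,0,0.37,-0.5,0,0,0,0,0.6,-0.71,0,0,0,0,0.86,-0.89,0,0,0,0,1.14,-1.02,0,0,0,0,1.44,-1.12,0,0,0,0,1.7,-1.17,0,0,0,0,1.86,-1.18,0,0,0,0]'
python3 -m crank '[0,0,0,0,0,0,0,0,0,0,0,0]'
```

```text
clock: 63.85
ee_pos: [0.4656, 0.2099, 0.091]
orientation: [[-0.0, -0.101, 0.995], [-0.003, 0.995, 0.101], [-1.0, -0.003, -0.0]]
ft_force: [5.4, -2.0, 1.7]
gripper_width: 0.0108
clock: 64.05
ee_pos: [0.4655, 0.2099, 0.0912]
orientation: [[-0.001, -0.101, 0.995], [-0.003, 0.995, 0.101], [-1.0, -0.003, -0.001]]
ft_force: [5.5, -2.0, -1.3]
gripper_width: 0.0107
```

```bash
python3 -m crank '[0,0,0,0,0,0,0,0,0,0,0,0,0,0,0,0,0,0,0,0,0,0,0,0]' 36 >/dev/null
python3 -m crank '[-0.5,0,0,0,0,0,-1.2,0,0,0,0,0,-2,0,0,0,0,0,-3,0,0,0,0,0,-3.5,0,0,0,0,0,-3.5,0,0,0,0,0]'
python3 -m crank '[0,-1,-1,0,0,0,0,-2,-1.5,0,0,0,0,-3,-1.5,0,0,0,0,-3.5,-1.5,0,0,0,0,-4,-1.5,0,0,0,0,-4,-1.5,0,0,0]'
python3 - <<'E'
from m import *
O=np.array([.4973,.2481]);a=np.radians(5.85);R=np.array([[np.cos(a),np.sin(a)],[-np.sin(a),np.cos(a)]])
for c in('side','top'):
    d=snap(c,'f'+c);W=cloud(d);l=(W[...,:2]-O)@R.T;z=W[...,2]
    m=(abs(l[...,1]+.034)<.012)&(z>.09)&(z<.13)&(abs(l[...,0])<.12)
    print(c,'bar',m.sum(),np.percentile(l[m][:,1],[2,50,98]),np.percentile(z[m],[2,50,98]))
    for x in(.108,.036,-.036,-.108):
        m=(abs(l[...,0]-x)<.02)&(abs(l[...,1])<.085)&(z>.066)&(z<.088); q=l[m]
        if len(q)>10: print(c,x,len(q),'y',np.percentile(q[:,1],[2,98]),'x',q[:,0].mean(),'slope',np.polyfit(q[:,1],q[:,0],1)[0],'z',np.percentile(z[m],[50,95]))
    for t in('bell','casting','mallet','caliper'):
        for r in manip.trace(t,c)[:1]: print(t,r['conf'],np.nanmedian(W[r['region']],0))
a=cv2.imread('pics/fside.png')[190:350,110:330]
cv2.imwrite('pics/fin.png',cv2.resize(a,None,fx=3,fy=3,interpolation=cv2.INTER_CUBIC))
E
```

```text
clock: 65.05
ee_pos: [0.4673, 0.2131, 0.2726]
orientation: [[0.008, -0.103, 0.995], [0.004, 0.995, 0.103], [-1.0, 0.003, 0.009]]
ft_force: [0.4, -0.2, -1.4]
gripper_width: 0.0361
clock: 65.65
ee_pos: [0.4104, 0.0029, 0.2667]
orientation: [[-0.002, -0.098, 0.995], [-0.001, 0.995, 0.098], [-1.0, -0.0, -0.002]]
ft_force: [1.0, 0.5, -0.6]
gripper_width: 0.0361
side bar 490 [-0.0396 -0.032  -0.0275] [0.0962 0.1034 0.1081]
side 0.108 431 y [-0.0536  0.0589] x 0.10786076627037111 slope 0.01616986012167587 z [0.0741 0.0788]
side 0.036 431 y [-0.0531  0.0597] x 0.037348486548211546 slope -0.00010895963367405787 z [0.0738 0.0783]
side -0.108 384 y [-0.0528  0.0564] x -0.11469821381892492 slope -0.005358583415984856 z [0.073  0.0824]
bell 0.49 [ 0.5616 -0.113   0.0199]
casting 0.75 [0.7706 0.1418 0.0166]
mallet 0.94 [ 0.7709 -0.1473  0.027 ]
caliper 0.65 [ 0.5882 -0.4259  0.0066]
top bar 396 [-0.0412 -0.036  -0.0294] [0.0984 0.1048 0.1091]
top 0.108 410 y [-0.0584  0.0536] x 0.10527061700469699 slope 0.020548204518353236 z [0.0754 0.0807]
top 0.036 425 y [-0.0558  0.0565] x 0.034503639198604955 slope 0.0012999154176322784 z [0.0754 0.0805]
top -0.108 348 y [-0.0586  0.0544] x -0.11601261756231669 slope -0.0044868422052413886 z [0.0746 0.0834]
casting 0.63 [0.7724 0.1159 0.0183]
mallet 0.73 [ 0.7678 -0.1657  0.028 ]
caliper 0.69 [ 0.6179 -0.4327  0.0048]
```

View pics/fin.png

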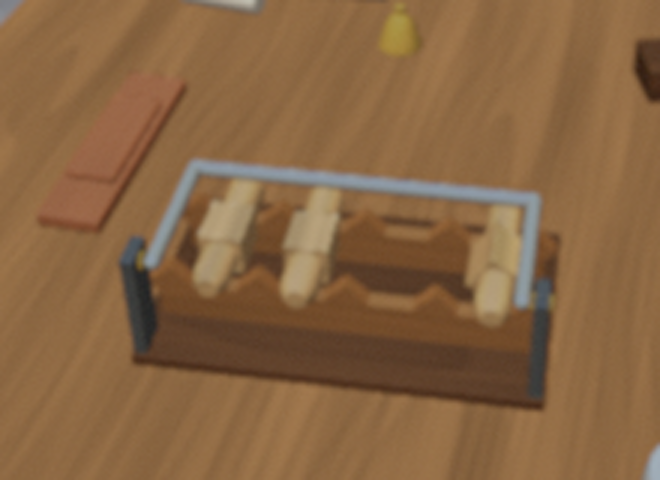

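```bash
python3 - <<'E'
from m import *
from scipy.optimize import least_squares
O=np.array([.4973,.2481]);a=np.radians(5.85);R=np.array([[np.cos(a),np.sin(a)],[-np.sin(a),np.cos(a)]])
for c in('side','top'):
    d=snap(c);W=cloud(d);l=(W[...,:2]-O)@R.T;z=W[...,2]
    for x in(.108,.036,-.108):
        m=(abs(l[...,0]-x)<.022)&(abs(l[...,1])>.025)&(abs(l[...,1])<.048)&(z>.064)&(z<.079); q=np.c_[l[m][:,0],z[m]]
        f=least_squares(lambda p:np.hypot(*(q-p).T)-.015,[x,.06],loss='soft_l1',f_scale=.002).x
        print(c,x,len(q),'axis x,z',f)
print(manip.sense()['ft_force'],manip.sense()['clock'])
E
```

```text
side 0.108 138 axis x,z [0.1095 0.0592]
side 0.036 159 axis x,z [0.039 0.059]
side -0.108 149 axis x,z [-0.1163  0.059 ]
top 0.108 122 axis x,z [0.1069 0.0601]
top 0.036 117 axis x,z [0.0365 0.0599]
top -0.108 120 axis x,z [-0.1173  0.0597]
[ 0.1804  0.3929 -0.9898] 66.25
```

View pics/ftop.png

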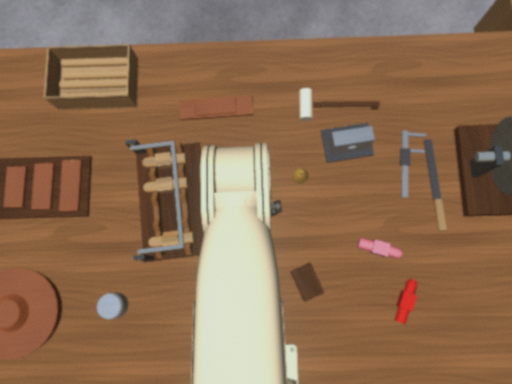

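View pics/fside.png

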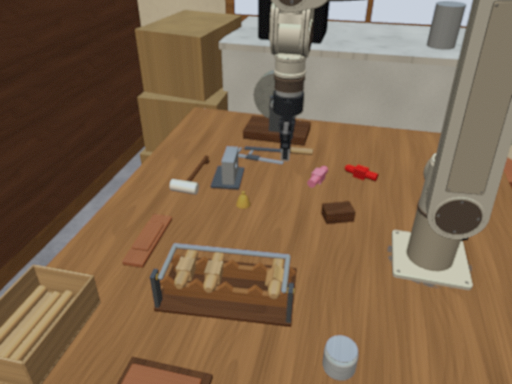

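There is no fourth post anywhere, the bystanders are unmoved, and the bail is down with the arm clear. Handing in.

```bash
python3 -c "
from bench import manip
print(manip.close_job())"
```

```text
the job is handed in; nothing more can be done
None
```

The bail is back down over the three posts that were in the scene, all racked with their chamfered ends to the hinge side. I handed the job in at about 66 s; it reported no verdict. I found no fourth post in either camera view.

- **Bail:** I gripped it and swung it up to its stop, where it stood on its own. At the end I guided it back down. The bar now measures about 104 mm at its upper surface, level over the rails.
- **Gauge:** every post was tried in the bore, and each chamfered end went in. For the first post the push was about 6 mm deeper than for its square end. On the second post the first try of the chamfered end was too low and stopped at the face, which disagreed with the picture. Held at the right height, it went in freely. For the third post only the chamfered end was tried.
- **Rack:** the posts are in the +108, +36 and −108 mm notches, with axis heights of 59 to 60 mm, midpoints within a few mm of the middle line, and square to the row within about 0.02 rad.
- **Off-centre post:** the post at −108 actually lies at about −116 to −117 mm. It is on the notch flat and inside the 125 mm limit, but it is not centred in its notch.
- **Bystanders:** bell, casting, mallet and caliper look unmoved in the last pictures. One post had shifted about 40 mm early on while the arm was elsewhere, so I measured it again before grasping it.

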